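# Put away a glaze-test firing

## Robot

A 6-joint arm with a two-finger parallel gripper is mounted at the origin on the work surface; the furniture and walls round the work are solid. World frame = base frame: x ahead of the robot, y to its left, z up, the work surface at z = 0. Lengths are in m, angles in rad, forces in N, time in s.
With the tool pointing down it reaches from about 0.3 to 0.775 m from the base axis. Payload 14.6 kg.
Tool frame: the origin (TCP) lies on the centre line of the jaws, within the pads' length; the fingertips stand 14 mm ahead of it and the grasp point (between the pads) lies 5 mm behind it; x points along the fingers, z is the direction in which the jaws open and shut, and the axes are right-handed (so a half turn about x gives the same grasp; the last joint's range is limited). The gripper opens to 94 mm and grips with 3 to 60 N. Pads are 16 mm wide; open, the fingers measure 119 mm over their backs; the gripper's body (75 mm by 177 mm) begins 78 mm behind the grasp point.
Start: joints at [-1.354, 0.3, 1.521, -0, 1.321, -0.067], TCP at [0.154, -0.528, 0.219] pointing down, gripper open.
Joint ranges: [-3.03, 3.03], [-0.79, 2.21], [0.23, 2.52], [-1.04, 4.18], [0, 3.07], [-2.55, 2.55]. Speed limits (rad/s): [2.22, 2.22, 2.57, 3.14, 3.14, 3.14].

## Interface

Orientations are given as a unit quaternion [x, y, z, w].
In Python, from rig import read_state, read_camera, camera_info, bot, silhouettes, tip_of gives the robot as it stands.
- The arm moves only by the tool apply_moves, never from a script. Its argument "deltas" is one flat list of numbers, 7 for each row, row after row: the shift along the tool's x, y, z in m, then the turn, a rotation vector about the tool's x, y, z in degrees, then the finger opening in m, from 0 to 0.094. In form: [tx, ty, tz, rx, ry, rz, fingers, tx, ty, tz, rx, ry, rz, fingers, ...]. A call has 1 to 5 rows; each row is the pose to reach, as a shift and turn from the pose measured when the call began, along the tool's axes at that moment; what a row does not reach only later rows make up. A row lasts 1/10 s, in which the tool goes at most 50 mm and 8.59 degrees, less where a joint would pass 70% of its speed; a pose out of reach is approached as far as the arm can. A call with a gripper value outside its range is refused whole. The fingers move at their own pace and stop on an object; "force" is the grip in N (left out, the last holds). Time passes only in rows, so rows that repeat a pose let the fingers close. It gives the time, the measured TCP pose, the force and the opening at its end, in the units of the state.
- read_state(): the state, without advancing time (a new reading comes with each control period).
- read_camera(name): name is "side" or "top"; returns (picture, depth): 400x640x3 uint8, red, green, blue; 400x640 float32, m along the optical axis (not along the pixel's ray), 0 where there is no reading.
- camera_info(name): a dict with "camera_matrix" (3x3 intrinsics, pixels), "camera_from_world" (4x4, takes a point from world to camera coordinates). Camera axes: x right, y down, z forward; pixel columns grow to the right and rows downward; lengths in m; the calibration is good to about 2 mm. A picture is of the moment at which its call begins. camera_info takes no time and is no camera call.
- bot.sign_off(): hands the job in, once; it reports no verdict.
Trained networks look in the newest picture that a camera, given by its name, has taken for a name from the list of things; names that differ only in an ending like _2 or _b are one class to them, and where a whole thing is asked for, a point or a joint stands for the part that bears it (a point fixed in the world has none). Each returns a list of dicts, best first, with "p" (0 to 1); they miss things now and then, are a little off and sometimes report something else, mostly with a low value. They report only what shows in the picture. A call takes as long as a camera call.
- silhouettes(camera, label): "region" (400x640 bool, what is visible of it) and "rect" ([left, top, right, bottom] as shares, 0 to 1, of the picture: columns of its width, rows of its height, round what is visible of it).
- tip_of(camera, label): "xy" ([column, row] as shares, 0 to 1, of the picture: columns of its width, rows of its height: a listed point, or the origin of a listed thing).
The state is a dict: "clock": time; "q": joint angles; "joint_velocities": joint speeds; "effort": joint torques, N m; "eef_pos": TCP position; "ee_rot": TCP orientation; "force": force on the tool from outside, world axes, zero at the start; "torque": the same for the moment, N m; "width": finger opening in m.
Only numpy, scipy, OpenCV 4.12 (cv2) and the standard library are available. Lean on these libraries where they do the work, as an engineer would, in place of code of your own. Each camera call takes 0.05 s, during which the arm holds its last target.

## Task

Put away this test firing: hang each newly fired tile from the tote by its hole on the rack hook that already holds the earlier tile of the same glaze colour, leaving the earlier tiles hanging. Then tip the spent clay wads out of the tote into the waste tub, so that all of them end up in it, and set the empty tote back down flat on the table, leaving the cups and jars where they are.

Things in the scene. Friction and masses are not known exactly. Their poses are not given: they have to be found in the camera images.
- old_blue_mid (a point): Earlier blue glaze test tile: flat, 10 mm thick (its x), 56 wide (y), 95 tall (z), 60 g; foot 25 mm bare clay, the rest glazed; a round 22 mm hole through its thickness, centred 76 mm above the lower edge. Point: tile centre, 28.5 mm below the hole's centre. Hangs by its hole on one of the rack's three hooks, close to the board; which hook varies. Loose.
- old_green_mid (a point): Earlier green glaze test tile: flat, 10 mm thick (its x), 56 wide (y), 95 tall (z), 60 g; foot 25 mm bare clay, the rest glazed; a round 22 mm hole through its thickness, centred 76 mm above the lower edge. Point: tile centre, 28.5 mm below the hole's centre. Hangs by its hole on one of the rack's three hooks, close to the board; which hook varies. Loose.
- old_brown_mid (a point): Earlier brown glaze test tile: flat, 10 mm thick (its x), 56 wide (y), 95 tall (z), 60 g; foot 25 mm bare clay, the rest glazed; a round 22 mm hole through its thickness, centred 76 mm above the lower edge. Point: tile centre, 28.5 mm below the hole's centre. Hangs by its hole on one of the rack's three hooks, close to the board; which hook varies. Loose.
- tile_blue_mid (a point): New blue glaze test tile: flat, 10 mm thick (its x), 56 wide (y), 95 tall (z), 60 g; foot 25 mm bare clay, the rest glazed; a round 22 mm hole through its thickness, centred 76 mm above the lower edge. Point: tile centre, 28.5 mm below the hole's centre. Stands in one of the tote's slots (which varies), free to lift out; may be absent (None).
- tile_green_mid (a point): New green glaze test tile: flat, 10 mm thick (its x), 56 wide (y), 95 tall (z), 60 g; foot 25 mm bare clay, the rest glazed; a round 22 mm hole through its thickness, centred 76 mm above the lower edge. Point: tile centre, 28.5 mm below the hole's centre. Stands in one of the tote's slots (which varies), free to lift out; may be absent (None).
- tile_brown_mid (a point): New brown glaze test tile: flat, 10 mm thick (its x), 56 wide (y), 95 tall (z), 60 g; foot 25 mm bare clay, the rest glazed; a round 22 mm hole through its thickness, centred 76 mm above the lower edge. Point: tile centre, 28.5 mm below the hole's centre. Stands in one of the tote's slots (which varies), free to lift out; may be absent (None).
- hook_left (a point): left (+y) hook of the fixed tile rack: 5 mm steel wire standing 76 mm out of the board towards -x, rising 5 mm, then bent up: its end is 6 mm further out and 7 mm higher. Point: on the wire's centre line at the bend; x axis runs level into the board, z up. Board face 76 mm behind the point, board top 30 mm above it; hooks 115 mm apart.
- hook_mid (a point): middle hook of the fixed tile rack: 5 mm steel wire standing 76 mm out of the board towards -x, rising 5 mm, then bent up: its end is 6 mm further out and 7 mm higher. Point: on the wire's centre line at the bend; x axis runs level into the board, z up. Board face 76 mm behind the point, board top 30 mm above it; hooks 115 mm apart.
- hook_right (a point): right (-y) hook of the fixed tile rack: 5 mm steel wire standing 76 mm out of the board towards -x, rising 5 mm, then bent up: its end is 6 mm further out and 7 mm higher. Point: on the wire's centre line at the bend; x axis runs level into the board, z up. Board face 76 mm behind the point, board top 30 mm above it; hooks 115 mm apart.
- tote_handle (a point): Loose wooden tote, 226 mm long (y), 144 wide (x), 0.3 kg, side walls 34 high. Point: centre of its carrying handle, 90 mm above its underside: a level flat bar 12 mm thick (y), 112 long (x), 28 high, its top 105 mm above the underside, on a cross partition. Tile slots lie on its +y side, the open bay with wads on its -y side.
- tote_slots (a point): Middle of the tote's slotted block, on the floor of the middle slot, 6 mm above the tote's underside, 78 mm from the partition. Axes as the tote. Three slots 38 mm apart along x, 12.5 wide, 22 deep; each holds a tile that faces along x.
- tote_spout (a point): Middle of the open spout edge of the wad bay, on the bay floor (6 mm thick), 105 mm from the partition, no lip. Axes as the tote; -y points out of the spout, about 105 mm wide. Wads slide out when the tote is tipped about 45 degrees or more with this end down.
- wad_1_mid (a point): spent kiln wad: squashed pale clay ball, about 31 mm across and 22 high, 25 g, lying in the tote's bay at the start; may be absent (None). Point: its centre.
- wad_2_mid (a point): spent kiln wad: squashed pale clay ball, about 33 mm across and 22 high, 25 g, lying in the tote's bay at the start; may be absent (None). Point: its centre.
- wad_3_mid (a point): spent kiln wad: squashed pale clay ball, about 31 mm across and 22 high, 25 g, lying in the tote's bay at the start; may be absent (None). Point: its centre.
- wad_4_mid (a point): spent kiln wad: squashed pale clay ball, about 33 mm across and 22 high, 25 g, lying in the tote's bay at the start; may be absent (None). Point: its centre.
- tub: round dark waste tub on the table, 216 mm across the rim, 170 at the foot, 100 high, wall 4 mm, floor 5 mm, loose, 0.6 kg. Origin: centre of its underside, z up. (An obstacle beside the carrying way to it: a fixed iron banding wheel, 229 mm across, 138 high, 0.31 m straight ahead of the robot.)
- tumbler: green tumbler, 65 mm across, 84 high, standing loose among the work; a bystander to be left where it is. Origin: centre of its underside.
- bisque: pink bisque cup, 68 mm across, 62 high, standing loose among the work; a bystander to be left where it is. Origin: centre of its underside.
- jar_white: white glaze jar, 65 mm across, 86 high, black lid, standing loose among the work; a bystander to be left where it is. Origin: centre of its underside.

How it is judged:
By the outcome, as a careful person would: the job done as asked, in the order asked, and still so for the second after the job is handed in, with the robot touching nothing.
Of tile_blue, tile_green, tile_brown only 2 to 3 are there at a start; the rules pass over those that are not, and their reading is None.
Of wad_1, wad_2, wad_3, wad_4 only 2 to 4 are there at a start; the rules pass over those that are not, and their reading is None.
At some moment in a run one of tub may be knocked a few centimetres aside while the robot is not near it.
It also fails if it takes over 210 s, if anything falls off the work surface, if the arm or the gripper's body presses on something with over 40 N, if the wrist force passes 120 N, or if a joint passes its speed limit or range.

## Working session

There is one attempt and no reset: what is moved stays moved. The work goes in short steps, Python scripts to look and compute and a tool call to move; the robot and the scene stay as the last step left them, time stands still between calls to the robot, and variables do not carry over. Pictures are saved under pics/ and viewed, and the job is handed in when it is done.

Besides the shell and the picture viewer there is one more tool, called after ">>>" as name(argument=value, ...), one argument or row to a line, values as JSON. apply_moves: Moves the arm, as the interface text tells. Its arguments: {"type":"object","properties":{"deltas":{"type":"array"},"force":{"type":"number"}},"required":["deltas"]}

```bash
ls -la; mkdir -p pics
python3 - <<'E'
from rig import *
import cv2, numpy as np
np.set_printoptions(precision=4,suppress=True)
s=read_state(); print(s)
for n in ("side","top"):
    p,d=read_camera(n); cv2.imwrite(f"pics/{n}0.png",p[...,::-1]); np.save(f"pics/{n}0d.npy",d)
    i=camera_info(n); print(n,i)
E
```

```text
total 12
drwxr-xr-x  3 agent agent 4096 Dec  6 16:33 .
drwxr-xr-x 23 root  root  4096 Dec  6 16:33 ..
drwxr-xr-x  2 agent agent 4096 Dec  6 16:33 pics
{'clock': 0.0, 'q': array([-1.3536,  0.3005,  1.5216, -0.    ,  1.3207, -0.0666]), 'joint_velocities': array([-0.001 , -0.0002, -0.    , -0.001 , -0.0006, -0.0006]), 'effort': array([  0.0003, -53.1817, -35.273 ,   0.0709,   0.0245,  -0.0001]), 'eef_pos': array([ 0.1539, -0.5277,  0.2189]), 'ee_rot': array([ 0.4245,  0.566 , -0.424 ,  0.5654]), 'force': array([-0.0041,  0.5981, -0.1468]), 'torque': array([ 0.0306,  0.0341, -0.0393]), 'width': 0.09417397039497924}
side {'camera_matrix': array([[401.6765,   0.    , 320.7337],
       [  0.    , 401.6765, 197.9109],
       [  0.    ,   0.    ,   1.    ]]), 'camera_from_world': array([[-0.9984,  0.056 , -0.0025,  0.5626],
       [ 0.0238,  0.3837, -0.9232,  0.1017],
       [-0.0507, -0.9218, -0.3844,  1.1103],
       [ 0.    ,  0.    ,  0.    ,  1.    ]])}
top {'camera_matrix': array([[428.2833,   0.    , 321.017 ],
       [  0.    , 428.2833, 199.8643],
       [  0.    ,   0.    ,   1.    ]]), 'camera_from_world': array([[-0.0132, -0.9999, -0.0029,  0.0085],
       [-0.9988,  0.0134, -0.0469,  0.5558],
       [ 0.047 ,  0.0023, -0.9989,  1.2639],
       [ 0.    ,  0.    ,  0.    ,  1.    ]])}
```

View pics/side0.png

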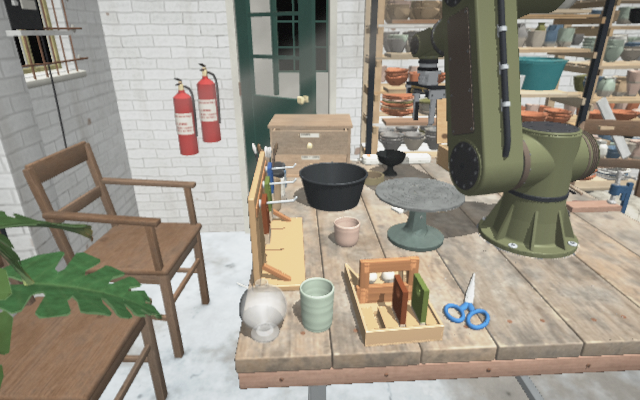

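View pics/top0.png

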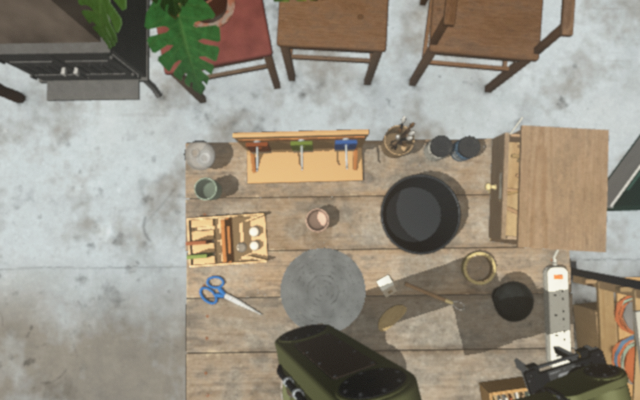

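```bash
cat > h.py <<'E'
from rig import *
import cv2, numpy as np
from scipy.spatial.transform import Rotation as R
np.set_printoptions(precision=4,suppress=True)
CI={n:camera_info(n) for n in("side","top")}
def proj(n,P):
    P=np.atleast_2d(P);T=CI[n]["camera_from_world"];c=P@T[:3,:3].T+T[:3,3];u=c@CI[n]["camera_matrix"].T
    return u[:,:2]/u[:,2:]
def ray(n,uv):
    T=CI[n]["camera_from_world"];o=-T[:3,:3].T@T[:3,3]
    d=T[:3,:3].T@np.linalg.inv(CI[n]["camera_matrix"])@np.array([uv[0],uv[1],1.]);return o,d
def bp(n,uv,z): o,d=ray(n,uv);return o+d*z       # depth z
def atz(n,uv,z): o,d=ray(n,uv);return o+d*(z-o[2])/d[2]
def cloud(n,d):
    v,u=np.mgrid[:400,:640];K=CI[n]["camera_matrix"];T=CI[n]["camera_from_world"]
    c=np.stack([(u-K[0,2])/K[0,0]*d,(v-K[1,2])/K[1,1]*d,d],-1)
    return (c-T[:3,3])@T[:3,:3]
def tri(uvs):
    A=np.zeros((3,3));b=np.zeros(3)
    for n,uv in uvs.items():
        o,d=ray(n,uv);d=d/np.linalg.norm(d);M=np.eye(3)-np.outer(d,d);A+=M;b+=M@o
    X=np.linalg.solve(A,b);return X,{n:(proj(n,X)[0]-uv) for n,uv in uvs.items()}
def tips(n,l): return [(np.array(t["xy"])*[640,400],t["p"]) for t in tip_of(n,l)]
def shot(n,name,box=None,s=1):
    p,d=read_camera(n);im=p[...,::-1]
    if box: x0,y0,x1,y1=box;im=cv2.resize(im[y0:y1,x0:x1],None,fx=s,fy=s,interpolation=cv2.INTER_CUBIC)
    cv2.imwrite(f"pics/{name}.png",im);return p,d
E
python3 - <<'E'
from h import *
L="old_blue_mid old_green_mid old_brown_mid tile_blue_mid tile_green_mid tile_brown_mid hook_left hook_mid hook_right tote_handle tote_slots tote_spout wad_1_mid tub tumbler bisque jar_white".split()
for l in L:
    t={n:tips(n,l) for n in CI}
    for n in t: print(l,n,[(np.round(a,1),round(p,2)) for a,p in t[n][:5]])
    if t["side"] and t["top"] and 'wad' not in l:
        X,e=tri({n:t[n][0][0] for n in t}); print("   ",X,e["side"],e["top"])
p=cv2.imread("pics/side0.png");cv2.imwrite("pics/side0c.png",cv2.resize(p[130:360,230:500],None,fx=2.6,fy=2.6,interpolation=2))
p=cv2.imread("pics/top0.png");cv2.imwrite("pics/top0c.png",cv2.resize(p[120:280,180:380],None,fx=3.5,fy=3.5,interpolation=2))
E
```

```text
old_blue_mid side [(array([271.4, 181.8]), 0.47)]
old_blue_mid top [(array([347.8, 147.5]), 0.57)]
    [ 0.6911 -0.073   0.1447] [0.5633 0.0732] [-0.0108 -0.5711]
old_green_mid side [(array([267.6, 197.5]), 0.58)]
old_green_mid top [(array([303.3, 145.5]), 0.48)]
    [0.6955 0.0464 0.1485] [-0.2113 -0.0277] [0.0064 0.1928]
old_brown_mid side [(array([265.5, 216.7]), 0.8)]
old_brown_mid top [(array([259.2, 147.9]), 0.51)]
    [0.691  0.1642 0.1524] [0.2478 0.0303] [-0.0092 -0.2009]
tile_blue_mid side []
tile_blue_mid top []
tile_green_mid side [(array([418.5, 306.8]), 0.7)]
tile_green_mid top [(array([200.2, 253.5]), 0.47)]
    [0.4025 0.3522 0.0476] [-0.7896  0.0005] [-0.1356  0.4857]
tile_brown_mid side [(array([399.2, 303.8]), 0.64), (array([416.6, 303.3]), 0.32), (array([394.9, 325.9]), 0.28)]
tile_brown_mid top [(array([203.6, 240.6]), 0.46)]
    [0.438  0.3424 0.0486] [-1.6167 -0.019 ] [-0.2443  1.0148]
hook_left side []
hook_left top [(array([254.3, 169.2]), 0.66), (array([203.3, 241.2]), 0.65), (array([305.6, 146.5]), 0.46), (array([256.3, 229.9]), 0.34)]
hook_mid side [(array
[... 1036 characters left out ...]
, 270.9]), 0.57), (array([390. , 265.6]), 0.19)]
tub top [(array([413.4, 213.5]), 0.91)]
    [ 0.5074 -0.2731  0.0108] [-1.2806 -0.0627] [-0.1281  1.4204]
tumbler side [(array([315.2, 322.2]), 0.61)]
tumbler top [(array([212.4, 191.1]), 0.83)]
    [0.5899 0.328  0.0009] [1.3923 0.0751] [ 0.0576 -0.8934]
bisque side [(array([345.2, 239.5]), 0.7), (array([276.1, 196. ]), 0.59)]
bisque top [(array([316.9, 219.8]), 0.89), (array([202. , 252.5]), 0.42), (array([201.4, 242. ]), 0.4)]
    [0.4978 0.014  0.0089] [0.4433 0.0129] [ 0.0434 -0.3926]
jar_white side [(array([274.9, 192.7]), 0.64)]
jar_white top [(array([434.4, 150.8]), 0.64)]
    [ 0.7013 -0.3424  0.0053] [0.4815 0.0578] [ 0.0059 -0.556 ]
```

View pics/side0c.png

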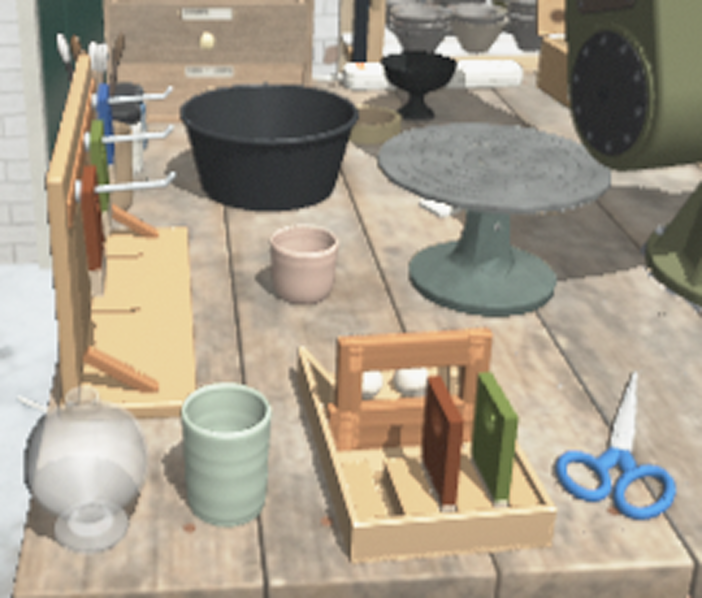

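View pics/top0c.png

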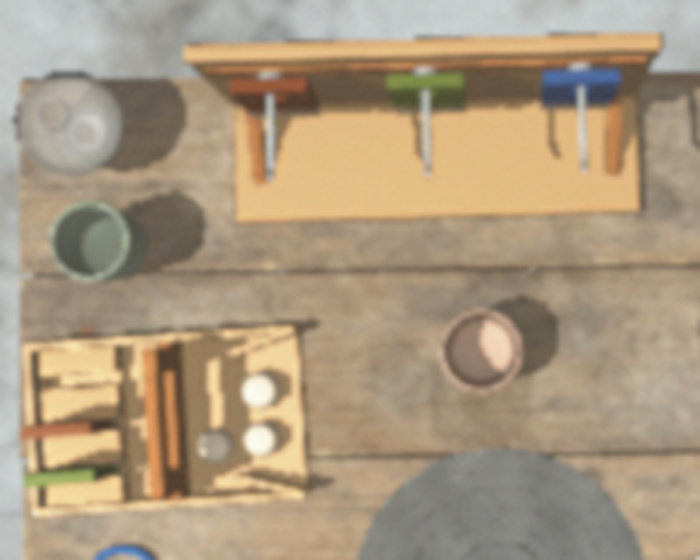

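Run:
```python
from h import *
d=np.load("pics/top0d.npy");C=cloud("top",d)
ds=np.load("pics/side0d.npy");S=cloud("side",ds)
# table check
print("table", np.median(C[270:290,230:280].reshape(-1,3)[:,2]), np.median(S[300:330,340:345].reshape(-1,3)[:,2]))
img=cv2.imread("pics/top0.png");im2=cv2.imread("pics/side0.png")
for nm,Q,im in(("top",C,img),("side",S,im2)):
    m=(Q[...,0]>.33)&(Q[...,0]<.56)&(Q[...,1]>.13)&(Q[...,1]<.43)
    for lo,hi in((.028,.045),(.09,.12)):
        k=m&(Q[...,2]>lo)&(Q[...,2]<hi);P=Q[k]
        if len(P): print(nm,lo,len(P),P.min(0),P.max(0))
    # top-down map
    k=m&(Q[...,2]>.004);P=Q[k];col=im[k]
    can=np.zeros((600,460,3),np.uint8)
    for p,c in zip(P,col):
        r=int((.43-p[1])*2000);cc=int((p[0]-.33)*2000)
        h=int(np.clip(p[2]/.11,0,1)*255)
        cv2.circle(can,(cc,r),3,(int(c[0]),int(c[1]),int(c[2])),-1)
    cv2.imwrite(f"pics/map_{nm}.png",can)
    for c,lo in(("brown",None),("green",None)):
        hsv=cv2.cvtColor(im,cv2.COLOR_BGR2HSV)
        H=(hsv[...,0]<12) if c=="brown" else (hsv[...,0]>35)&(hsv[...,0]<60)
        k=m&H&(hsv[...,1]>130)&(Q[...,2]>.055)&(Q[...,1]>.30);P=Q[k]
        print(nm,c,len(P),P.mean(0),P.min(0),P.max(0))
        t=P[P[:,2]>.088]
        if len(t)>5: print("  top",len(t),t.mean(0),np.percentile(t,[3,97],axis=0).ravel(),"slope",np.polyfit(t[:,1],t[:,0],1))
```

```text
table 0.0008650386883535261 0.0007244467508489945
top 0.028 1130 [0.3667 0.1611 0.028 ] [0.5191 0.3945 0.045 ]
top 0.09 400 [0.3838 0.2616 0.0901] [0.5023 0.3763 0.1107]
top brown 42 [0.4392 0.3465 0.1024] [0.4344 0.3232 0.0972] [0.4425 0.374  0.1074]
  top 42 [0.4392 0.3465 0.1024] [0.435  0.3236 0.0975 0.4424 0.3717 0.1053] slope [-0.0912  0.4708]<stdin>:24: RuntimeWarning: Mean of empty slice.
  ret = um.true_divide(
Traceback (most recent call last):
ValueError: zero-size array to reduction operation minimum which has no identity
```

Run:
```python
from h import *
C=cloud("top",np.load("pics/top0d.npy"));S=cloud("side",np.load("pics/side0d.npy"))
im=cv2.imread("pics/top0.png");im2=cv2.imread("pics/side0.png")
def fit(P,l):
    if len(P)<5: print(l,"few");return
    c,sz,a=cv2.minAreaRect((P[:,:2]*1000).astype(np.float32)); print(l,len(P),"ctr",np.array(c),"size",np.array(sz),"ang",round(a,1),"zmed",np.median(P[:,2]))
m=lambda Q,x0,x1,y0,y1,z0,z1:(Q[...,0]>x0)&(Q[...,0]<x1)&(Q[...,1]>y0)&(Q[...,1]<y1)&(Q[...,2]>z0)&(Q[...,2]<z1)
fit(C[m(C,.35,.55,.24,.31,.095,.112)],"handle top")
fit(S[m(S,.35,.55,.24,.31,.085,.112)],"handle side")
fit(C[m(C,.425,.46,.315,.38,.09,.112)],"brown top")
fit(C[m(C,.375,.415,.31,.39,.09,.112)],"green top")
fit(C[m(C,.33,.56,.13,.43,.02,.045)],"tote walls")
fit(S[m(S,.425,.46,.315,.38,.05,.112)],"brown side")
fit(S[m(S,.375,.418,.31,.39,.05,.112)],"green side")
# rack board top
fit(C[m(C,.6,.8,-.2,.3,.19,.24)],"board top/hook")
k=m(C,.6,.8,-.2,.3,.203,.24);P=C[k];print(P.min(0),P.max(0),np.polyfit(P[:,1],P[:,0],1))
# base plate front edge
# hooks: points between base and board in front
for y0,y1 in((.12,.22),(.0,.1),(-.12,-.02)):
    for nm,Q in(("top",C),("side",S)):
        P=Q[m(Q,.60,.685,y0,y1,.15,.205)]
        if len(P)>4:
            i=np.argsort(P[:,0]);print(nm,y0,len(P),P.min(0),P.max(0)); 
            print(P[i][::max(1,len(P)//8)])
```

```text
handle top 218 ctr [443.194  270.5307] size [118.8465  13.0737] ang 3.1 zmed 0.10530959756429163
handle side 688 ctr [443.0491 273.6829] size [119.9489  14.3438] ang 3.4 zmed 0.09826749274508138
brown top 80 ctr [439.2069 348.2634] size [ 9.8426 56.4752] ang 3.4 zmed 0.10194277277444916
green top 81 ctr [401.3912 345.597 ] size [ 9.9505 56.7922] ang 3.5 zmed 0.10213279679057867
tote walls 1648 ctr [442.9906 278.7344] size [144.217  228.2722] ang 3.1 zmed 0.030198017527924594
brown side 464 ctr [438.6405 350.3275] size [11.3028 58.4226] ang 3.2 zmed 0.08160993650833312
green side 501 ctr [400.9629 348.6891] size [11.2624 59.4894] ang 3.2 zmed 0.08067042265853777
board top/hook 1600 ctr [675.8181  10.3493] size [ 98.1857 420.2545] ang 0.4 zmed 0.21320463900553624
[ 0.7037 -0.1995  0.203 ] [0.7251 0.2207 0.2258] [-0.0115  0.7153]
top 0.12 46 [0.6256 0.161  0.1866] [0.6844 0.165  0.1997]
[[0.6256 0.1632 0.1997]
 [0.6319 0.162  0.1905]
 [0.6396 0.162  0.1906]
 [0.6448 0.1644 0.1913]
 [0.6525 0.1618 0.1913]
 [0.6583 0.1623 0.1873]
 [0.6654 0.1616 0.1916]
 [0.671  0.162  0.1888]
 [0.6782 0.
[... 805 characters left out ...]
 0.1874]
 [0.6702 0.0495 0.1891]
 [0.6797 0.0511 0.1874]
 [0.6847 0.0498 0.1845]]
top -0.12 43 [ 0.6273 -0.0683  0.1846] [ 0.6835 -0.0643  0.2028]
[[ 0.6273 -0.0665  0.2028]
 [ 0.6364 -0.0647  0.192 ]
 [ 0.6414 -0.0673  0.1929]
 [ 0.6491 -0.0675  0.1931]
 [ 0.6546 -0.0677  0.1907]
 [ 0.6623 -0.0652  0.1918]
 [ 0.6678 -0.0654  0.1894]
 [ 0.6756 -0.0681  0.1896]
 [ 0.6807 -0.0656  0.1899]]
side -0.12 44 [ 0.6275 -0.069   0.1863] [ 0.6833 -0.0587  0.1997]
[[ 0.6275 -0.0639  0.1997]
 [ 0.6328 -0.0618  0.1949]
 [ 0.6383 -0.0646  0.1886]
 [ 0.6462 -0.0647  0.1915]
 [ 0.6515 -0.0659  0.1912]
 [ 0.6594 -0.063   0.1895]
 [ 0.6673 -0.0632  0.1896]
 [ 0.6726 -0.0624  0.1872]
 [ 0.6804 -0.0618  0.1904]]
```

Run:
```python
import cv2
p=cv2.imread("pics/top0.png");cv2.imwrite("pics/a.png",cv2.resize(p[205:275,180:280],None,fx=8,fy=8,interpolation=2))
p=cv2.imread("pics/side0.png");cv2.imwrite("pics/b.png",cv2.resize(p[150:240,245:315],None,fx=6.5,fy=6.5,interpolation=2))
```

```text
(no output)
```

View pics/a.png

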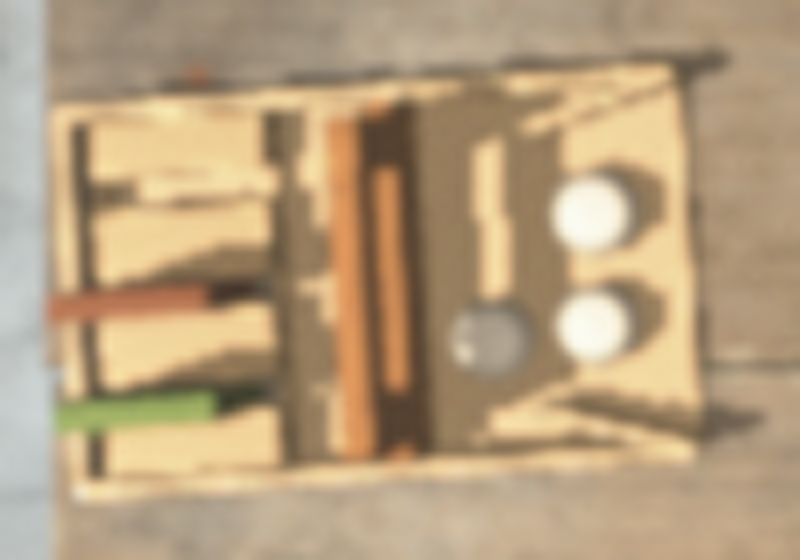

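View pics/b.png

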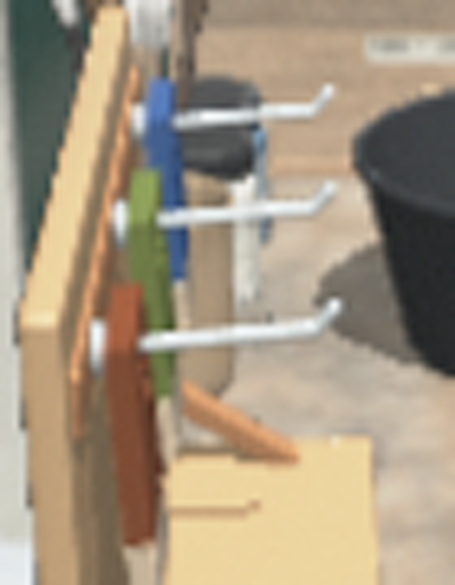

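```bash
cat >> h.py <<'E'
def Rt(yaw=0,tilt=0,flip=1):
    """tool x down, tool z along +y*flip, world yaw deg after tilt deg about x"""
    x=np.array([0,0,-1.]);z=np.array([0,flip,0.]);y=np.cross(z,x)
    return R.from_euler('z',yaw,degrees=True)*R.from_euler('x',tilt,degrees=True)*R.from_matrix(np.c_[x,y,z])
def to(p,Rg):
    s=read_state();Rc=R.from_quat(s["ee_rot"])
    d=Rc.inv().apply(np.array(p)-s["eef_pos"]);r=(Rc.inv()*Rg).as_rotvec(degrees=True)
    print("pos",s["eef_pos"],"q",s["q"],"t",round(s["clock"],2),"w",round(s["width"],4),"F",s["force"])
    print("delta",np.round(d,4),np.round(r,2),"rows",np.ceil(max(np.linalg.norm(d)/.05,np.linalg.norm(r)/8.59)))
E
python3 - <<'E'
from h import *
s=read_state();print(R.from_quat(s["ee_rot"]).as_matrix())
to([.4392,.3493,.25],Rt(3.3,flip=1));to([.4392,.3493,.25],Rt(3.3,flip=-1))
E
```

```text
[[ 0.      0.96    0.28  ]
 [-0.0001  0.28   -0.96  ]
 [-1.     -0.      0.0001]]
pos [ 0.154  -0.528   0.2195] q [-1.3536  0.2999  1.521   0.      1.3207 -0.0666] t 1.8 w 0.094 F [-0.0938 -0.0291  0.7788]
delta [-0.0306  0.5194 -0.7624] [-167.04    0.      0.01] rows 20.0
pos [ 0.154  -0.528   0.2195] q [-1.3536  0.2999  1.521   0.      1.3207 -0.0666] t 1.8 w 0.094 F [-0.0938 -0.0291  0.7788]
delta [-0.0306  0.5194 -0.7624] [12.96  0.   -0.  ] rows 19.0
```

Run:
```python
from h import *
to([.45,-.25,.30],Rt(-60,flip=1))
```

```text
pos [ 0.154  -0.528   0.2195] q [-1.3536  0.2999  1.521   0.      1.3207 -0.0666] t 1.8 w 0.094 F [-0.0938 -0.0291  0.7788]
delta [-0.0805  0.362  -0.184 ] [-103.74    0.      0.  ] rows 13.0
```

>>> apply_moves(
  deltas=[-0.08, 0.1, -0.05, -40, 0, 0, 0.094, -0.08, 0.15, -0.075, -40, 0, 0, 0.094, -0.08, 0.2, -0.1, -40, 0, 0, 0.094, -0.08, 0.25, -0.125, -40, 0, 0, 0.094, -0.08, 0.25, -0.125, -40, 0, 0, 0.094],
)

```text
clock: 2.3
eef_pos: [0.3272, -0.3669, 0.2936]
ee_rot: [0.203, 0.677, -0.203, 0.677]
force: [0.4, -0.2, 0.4]
width: 0.0941
```

Run:
```python
from h import *
to([.48,.1,.30],Rt(-30,flip=1))
```

```text
pos [ 0.3272 -0.3669  0.2936] q [-0.9171  0.1187  1.5675  0.0001  1.4546 -0.3338] t 2.3 w 0.0941 F [ 0.4427 -0.1825  0.3603]
delta [-0.0066  0.4739 -0.1297] [-93.42   0.02   0.04] rows 11.0
```

>>> apply_moves(
  deltas=[-0.007, 0.2, -0.055, -43, 0, 0, 0.094, -0.007, 0.24, -0.065, -43, 0, 0, 0.094, -0.007, 0.24, -0.065, -43, 0, 0, 0.094, -0.007, 0.24, -0.065, -43, 0, 0, 0.094, -0.007, 0.24, -0.065, -43, 0, 0, 0.094],
)

```text
clock: 2.8
eef_pos: [0.4051, -0.1294, 0.3008]
ee_rot: [-0.059, 0.704, 0.059, 0.705]
force: [1.1, -1.1, -0.6]
width: 0.0945
```

Run:
```python
from h import *
to([.4392,.3493,.25],Rt(3.3,flip=1))
```

```text
pos [ 0.4051 -0.1294  0.3008] q [-0.3951 -0.0411  1.7169 -0.0003  1.4644 -0.5621] t 2.8 w 0.0945 F [ 1.0824 -1.0698 -0.5554]
delta [0.0505 0.4664 0.1132] [-83.73   0.     0.09] rows 10.0
```

>>> apply_moves(
  deltas=[0, 0.24, 0.05, -43, 0, 0, 0.094, 0, 0.24, 0.05, -43, 0, 0, 0.094, 0, 0.24, 0.05, -43, 0, 0, 0.094, 0, 0.24, 0.05, -43, 0, 0, 0.094, 0, 0.24, 0.05, -43, 0, 0, 0.094],
)

```text
clock: 3.3
eef_pos: [0.414, 0.1178, 0.3009]
ee_rot: [-0.314, 0.633, 0.313, 0.634]
force: [1.2, -0.3, -0.6]
width: 0.0941
```

Run:
```python
from h import *
to([.4392,.3493,.2],Rt(3.3,flip=1))
```

```text
pos [0.414  0.1178 0.3009] q [ 0.1927 -0.0289  1.7049 -0.001   1.4638 -0.7247] t 3.3 w 0.0941 F [ 1.2322 -0.2808 -0.5839]
delta [0.1008 0.1209 0.1991] [-40.73  -0.     0.12] rows 6.0
```

>>> apply_moves(
  deltas=[0, 0.121, 0.199, -40.7, 0, 0, 0.094, 0, 0.121, 0.199, -40.7, 0, 0, 0.094, 0, 0.121, 0.199, -40.7, 0, 0, 0.094, 0, 0.121, 0.199, -40.7, 0, 0, 0.094, 0.02, 0.121, 0.199, -40.7, 0, 0, 0.094],
)

```text
clock: 3.8
eef_pos: [0.4391, 0.3526, 0.2824]
ee_rot: [0.517, -0.482, -0.515, -0.485]
force: [1.1, -0.8, 0.1]
width: 0.0941
```

Run:
```python
from h import *
to([.4392,.3493,.13],Rt(3.3,flip=1))
shot("side","s1",(330,150,490,350),3.5)
shot("top","t1",(180,120,380,280),3.5)
```

```text
pos [0.4391 0.3526 0.2824] q [ 0.6123  0.2873  1.3916 -0.0015  1.4574 -1.0229] t 3.8 w 0.0941 F [ 1.147  -0.7832  0.0797]
delta [ 0.1524  0.0009 -0.0036] [0.4  0.08 0.3 ] rows 4.0
```

View pics/s1.png

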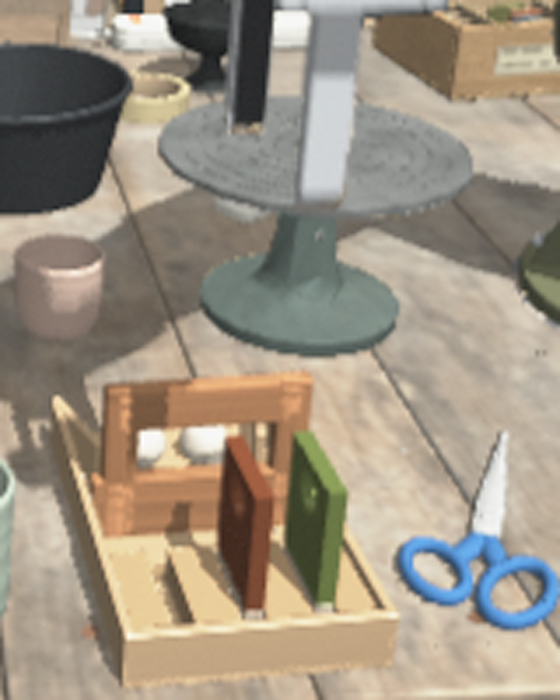

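>>> apply_moves(
  deltas=[0.05, 0.001, -0.0036, 0.4, 0, 0.3, 0.08, 0.1, 0.001, -0.0036, 0.4, 0, 0.3, 0.08, 0.13, 0.001, -0.0036, 0.4, 0, 0.3, 0.08, 0.14, 0.001, -0.0036, 0.4, 0, 0.3, 0.08, 0.14, 0.001, -0.0036, 0.4, 0, 0.3, 0.08],
)

```text
clock: 4.4
eef_pos: [0.437, 0.3476, 0.1375]
ee_rot: [-0.513, 0.489, 0.515, 0.483]
force: [-0.8, -0.7, 0.7]
width: 0.0801
```

Run:
```python
from h import *
to([.4392,.3493,.084],Rt(3.3,flip=1))
shot("side","s2",(330,200,490,360),3.5)
shot("top","t2",(180,120,380,280),3.5)
```

```text
pos [0.437  0.3476 0.1375] q [ 0.6058  0.4024  1.5822  0.0014  1.1659 -1.0216] t 4.4 w 0.0801 F [-0.7791 -0.7033  0.6958]
delta [ 0.0535 -0.0028  0.0018] [-0.09 -0.2  -0.47] rows 2.0
```

View pics/s2.png

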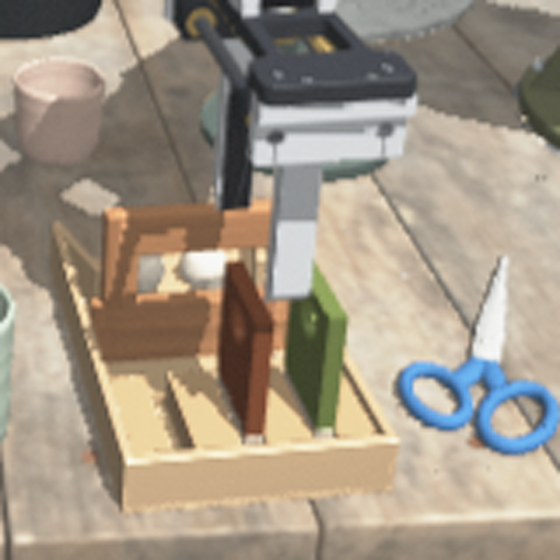

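>>> apply_moves(
  deltas=[0.03, -0.0028, 0.0018, 0, 0, -0.4, 0.08, 0.053, -0.0028, 0.0018, 0, 0, -0.4, 0.08, 0.053, -0.0028, 0.0018, 0, 0, -0.4, 0.08, 0.053, -0.0028, 0.0018, 0, 0, -0.4, 0.06, 0.053, -0.0028, 0.0018, 0, 0, -0.4, 0.06],
  force=20,
)

```text
clock: 5.0
eef_pos: [0.441, 0.3508, 0.0888]
ee_rot: [0.515, -0.484, -0.513, -0.487]
force: [0.5, 0.1, 0.5]
width: 0.0676
```

Run:
```python
from h import *
to([.4392,.3493,.084],Rt(3.3,flip=1))
shot("side","s3",(330,200,490,360),3.5)
shot("top","t3",(180,120,380,280),3.5)
to([.4392,.3493,.084],Rt(3.3,flip=1))
```

```text
pos [0.441  0.3508 0.0888] q [ 0.608   0.467   1.6148 -0.0026  1.0558 -1.018 ] t 5.0 w 0.0676 F [0.479  0.0555 0.487 ]
delta [ 0.0048  0.0019 -0.0014] [-0.06  0.01  0.26] rows 1.0
pos [0.4408 0.3507 0.0883] q [ 0.608   0.4675  1.6155 -0.0026  1.0552 -1.018 ] t 5.1 w 0.0613 F [-0.6673  0.0444  0.1958]
delta [ 0.0043  0.0017 -0.0013] [-0.06 -0.01  0.24] rows 1.0
```

View pics/s3.png

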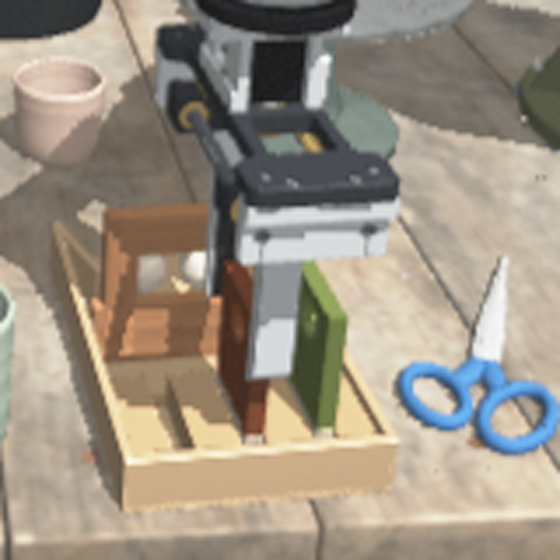

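Run:
```python
from h import *
c=lambda P:(proj("side",P)-[330,200])*3.5
print(c([[.4342,.377,.08],[.4442,.377,.08]]),c([[.4328,.384,.0745],[.4488,.384,.0745],[.4328,.395,.0745],[.4488,.395,.0745]]))
p,d=read_camera("side");S=cloud("side",d)
box=S[200+245//4+0:200+375//3,330:420]
Q=S[260:310,395:420]
m=(S[...,0]>.41)&(S[...,0]<.47)&(S[...,1]>.376)&(S[...,1]<.41)&(S[...,2]>.07)&(S[...,2]<.14)
P=S[m];print(len(P),P.min(0),P.max(0),np.percentile(P,[5,50,95],axis=0))
m=(S[...,0]>.42)&(S[...,0]<.46)&(S[...,1]>.32)&(S[...,1]<.385)&(S[...,2]>.03)&(S[...,2]<.06)
P=S[m];print("tile",len(P),np.percentile(P,[5,50,95],axis=0))
```

```text
[[264.5151 354.7108]
 [244.9443 355.4415]] [[269.9025 372.2972]
 [238.3924 373.4941]
 [275.5534 386.3604]
 [243.5901 387.5912]]
367 [0.4274 0.3817 0.0735] [0.4473 0.3965 0.14  ] [[0.4287 0.3856 0.0848]
 [0.4389 0.3932 0.1113]
 [0.4468 0.395  0.1372]]
tile 223 [[0.4331 0.3277 0.0302]
 [0.4427 0.364  0.0438]
 [0.447  0.3792 0.0586]]
```

>>> apply_moves(
  deltas=[0.003, 0, 0, 0, 0, 0, 0.05, 0.003, 0, 0, 0, 0, 0, 0.05, 0.003, 0, 0, 0, 0, 0, 0.05, 0.003, 0, 0, 0, 0, 0, 0.05, 0.003, 0, 0, 0, 0, 0, 0.05],
  force=20,
)

```text
clock: 5.65
eef_pos: [0.4411, 0.3506, 0.0858]
ee_rot: [0.515, -0.484, -0.513, -0.487]
force: [-0.7, -2.4, 6.7]
width: 0.0557
```

>>> apply_moves(
  deltas=[-0.03, 0, 0, 0, 0, 0, 0.05, -0.06, 0, 0, 0, 0, 0, 0.05, -0.1, 0, 0, 0, 0, 0, 0.05, -0.15, 0, 0, 0, 0, 0, 0.05, -0.18, 0, 0, 0, 0, 0, 0.05],
)

```text
clock: 6.15
eef_pos: [0.4405, 0.3508, 0.2697]
ee_rot: [0.515, -0.483, -0.512, -0.488]
force: [-0.9, -0.7, -0.7]
width: 0.0557
```

Run:
```python
from h import *
to([.60,.165,.29],Rt(0.5,flip=1))
shot("side","s4",(310,130,490,360),3)
shot("top","t4",(180,120,380,280),3.5)
```

```text
pos [0.4405 0.3508 0.2697] q [ 0.6087  0.2918  1.4148 -0.0027  1.4271 -1.0183] t 6.15 w 0.0557 F [-0.8713 -0.6561 -0.7345]
delta [-0.0194 -0.1489 -0.1944] [2.74 0.12 0.46] rows 5.0
```

View pics/s4.png

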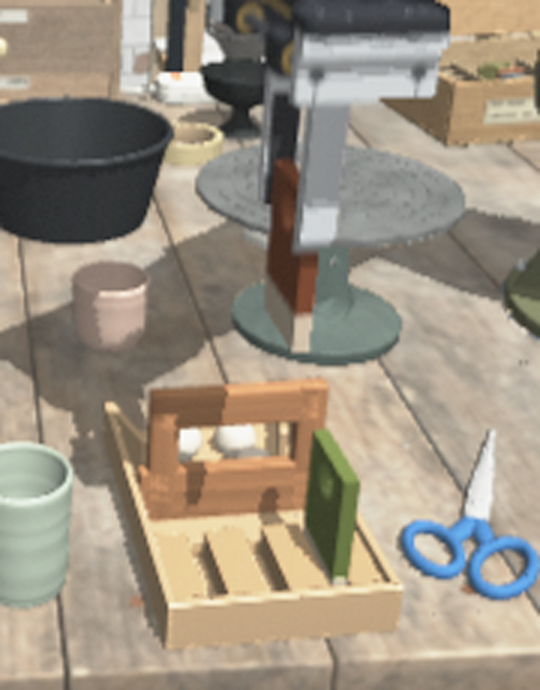

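```bash
cat >> h.py <<'E'
def tile(cam="side"):
    """points near held tile -> in tool frame: along -x(down)=h, etc"""
    p,d=read_camera(cam);s=read_state();Q=cloud(cam,d)
    T=R.from_quat(s["ee_rot"]).inv().apply((Q-s["eef_pos"]).reshape(-1,3)).reshape(Q.shape)
    return p,Q,T,s
E
python3 - <<'E'
from h import *
p,Q,T,s=tile("side")
# below fingertips
m=(T[...,0]>.02)&(T[...,0]<.10)&(abs(T[...,1])<.03)&(abs(T[...,2])<.045)
P=T[m];W=Q[m];print(len(P),"tool pct",np.percentile(P,[1,50,99],axis=0));
c,sz,a=cv2.minAreaRect((W[:,:2]*1000).astype(np.float32));print("xy rect",c,sz,a)
print("z min",np.percentile(W[:,2],[.5,2]),"tcp",s["eef_pos"])
# tilt: front face points plane fit (normal ~ tool y)
hsv=cv2.cvtColor(p,cv2.COLOR_RGB2HSV)[m]
c=P.mean(0);
for side in (1,-1):
    f=P[P[:,1]*side>0.0035]; 
    if len(f)>20:
        A=np.c_[f[:,0],f[:,2],np.ones(len(f))];k=np.linalg.lstsq(A,f[:,1],rcond=None)[0];print(side,len(f),"y=",k,"deg",np.degrees(k[:2]))
p,Q,T,s=tile("top")
m=(T[...,0]>-.03)&(T[...,0]<.0)&(abs(T[...,1])<.03)&(abs(T[...,2])<.03)
print("top",m.sum(),np.percentile(T[m],[2,50,98],axis=0) if m.sum() else 0)
E
```

```text
508 tool pct [[ 0.0206 -0.0038 -0.0262]
 [ 0.0467 -0.0029  0.0168]
 [ 0.0751  0.0069  0.0299]]
xy rect (440.2269592285156, 351.94403076171875) (11.406257629394531, 59.80059814453125) 5.914190769195557
z min [0.1922 0.1932] tcp [0.4405 0.3508 0.2676]
1 55 y= [-0.0013 -0.4734  0.0186] deg [ -0.0773 -27.1211]
-1 56 y= [ 0.0025 -0.0004 -0.0038] deg [ 0.1418 -0.0201]
top 0 0
```

>>> apply_moves(
  deltas=[0, -0.145, -0.187, 2.7, 0.1, 0.4, 0.05, 0, -0.145, -0.187, 2.7, 0.1, 0.4, 0.05, 0, -0.145, -0.187, 2.7, 0.1, 0.4, 0.05, 0, -0.145, -0.187, 2.7, 0.1, 0.4, 0.05, 0, -0.145, -0.187, 2.7, 0.1, 0.4, 0.05],
)

```text
clock: 6.85
eef_pos: [0.5965, 0.1694, 0.2641]
ee_rot: [-0.501, 0.5, 0.503, 0.496]
force: [0.3, -1.1, -0.3]
width: 0.0555
```

Run:
```python
from h import *
to([.59,.165,.1945],Rt(0.5,flip=1))
```

```text
pos [0.5965 0.1694 0.2641] q [ 0.2182  0.4359  1.2339 -0.0015  1.4769 -1.3606] t 6.85 w 0.0555 F [ 0.2808 -1.1451 -0.296 ]
delta [ 0.0697  0.0062 -0.0041] [-0.03 -0.14 -0.27] rows 2.0
```

>>> apply_moves(
  deltas=[0, 0.006, -0.004, 0, 0, 0, 0.05, 0.03, 0.006, -0.004, 0, 0, -0.2, 0.05, 0.07, 0.006, -0.004, 0, 0, -0.2, 0.05, 0.07, 0.006, -0.004, 0, 0, -0.2, 0.05, 0.07, 0.006, -0.004, 0, 0, -0.2, 0.05],
)

```text
clock: 7.35
eef_pos: [0.5898, 0.1655, 0.1942]
ee_rot: [-0.502, 0.499, 0.502, 0.496]
force: [0.7, -0.3, 0.8]
width: 0.056
```

Run:
```python
from h import *
shot("side","s5",(240,130,400,270),5)
shot("top","t5",(220,120,320,200),8)
p,Q,T,s=tile("side")
m=(T[...,0]>.02)&(T[...,0]<.10)&(abs(T[...,1])<.03)&(abs(T[...,2])<.045)
W=Q[m];c,sz,a=cv2.minAreaRect((W[:,:2]*1000).astype(np.float32));print(c,sz,a,"bottom",np.percentile(W[:,2],1))
m=(Q[...,0]>.615)&(Q[...,0]<.64)&(abs(Q[...,1]-.165)<.02)&(Q[...,2]>.16)&(Q[...,2]<.21);print("hook",np.median(Q[m],0),Q[m][np.argmin(Q[m][:,0])])
to([.662,.165,.1945],Rt(0.5,flip=1))
```

```text
(588.6338500976562, 168.54705810546875) (8.914560317993164, 55.872554779052734) 1.0931475162506104 bottom 0.11736197821818639
hook [0.6312 0.166  0.1926] [0.6247 0.1638 0.1988]
pos [0.5907 0.1655 0.1962] q [ 0.2144  0.4594  1.3572 -0.0023  1.3241 -1.3643] t 7.5 w 0.0561 F [-0.1973  0.2467 -0.0077]
delta [ 0.0018 -0.0713 -0.0011] [-0.02 -0.11  0.07] rows 2.0
```

View pics/s5.png

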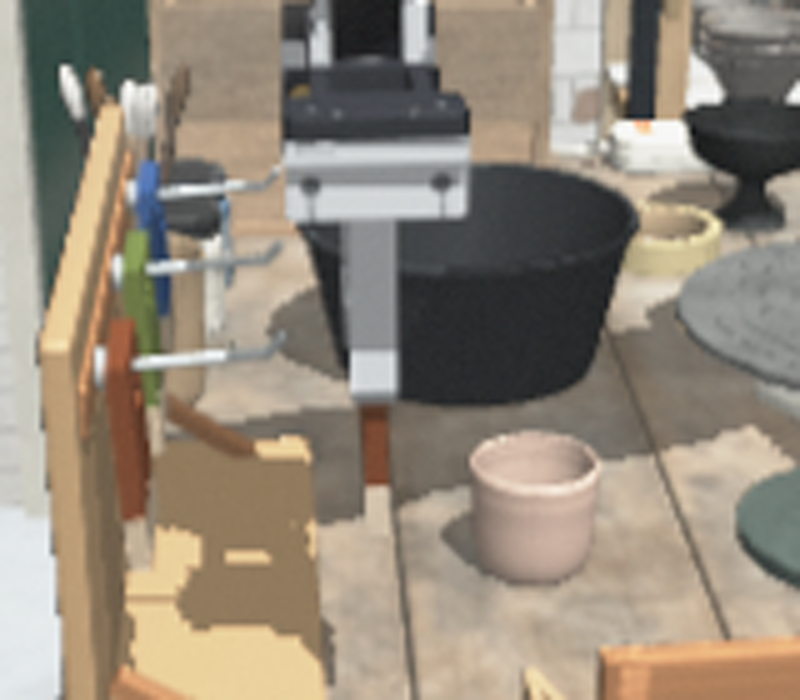

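View pics/t5.png

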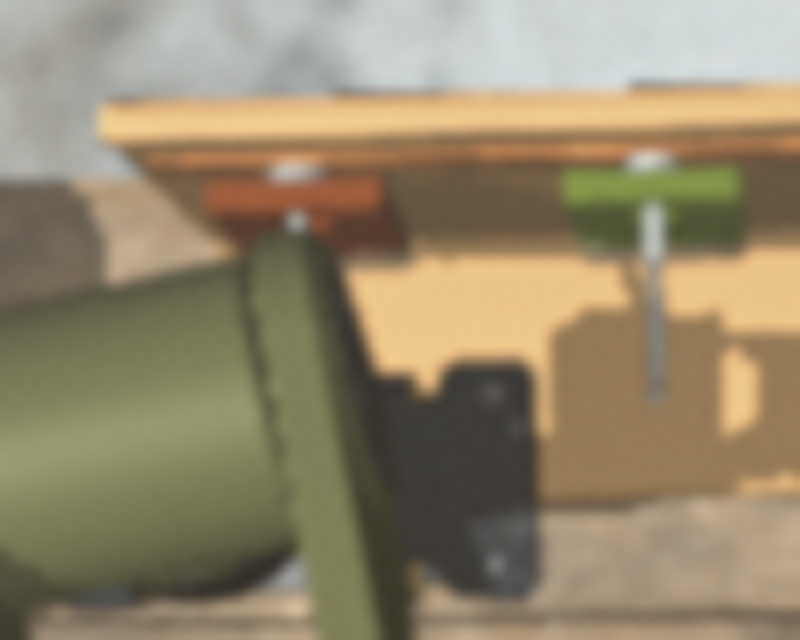

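>>> apply_moves(
  deltas=[0.001, -0.02, -0.0015, 0, 0, 0, 0.05, 0.001, -0.035, -0.0015, 0, 0, 0, 0.05, 0.001, -0.05, -0.0015, 0, 0, 0, 0.05, 0.001, -0.068, -0.0015, 0, 0, 0, 0.05, 0.001, -0.068, -0.0015, 0, 0, 0, 0.05],
)

```text
clock: 8.0
eef_pos: [0.66, 0.1645, 0.1962]
ee_rot: [0.503, -0.498, -0.501, -0.498]
force: [-0.6, 0.6, -0.6]
width: 0.056
```

Run:
```python
from h import *
p,Q,T,s=tile("side")
cv2.imwrite("pics/s6.png",cv2.resize(p[130:270,240:400,::-1],None,fx=5,fy=5,interpolation=2))
m=(T[...,0]>.02)&(T[...,0]<.10)&(abs(T[...,1])<.03)&(abs(T[...,2])<.045)
W=Q[m];c,sz,a=cv2.minAreaRect((W[:,:2]*1000).astype(np.float32));print(c,sz,a,"bottom",np.percentile(W[:,2],1))
to([.66,.165,.1945],Rt(0.5,flip=1))
```

```text
(670.5103759765625, 166.916748046875) (58.14330291748047, 36.779563903808594) 89.79682159423828 bottom 0.10431201438575323
pos [0.6591 0.1646 0.1959] q [ 0.1917  0.6121  1.1284 -0.0022  1.3992 -1.387 ] t 8.05 w 0.0557 F [-0.6876 -0.0487 -0.6107]
delta [ 0.0014 -0.0009  0.0003] [-0.03 -0.1   0.13] rows 1.0
```

View pics/s6.png

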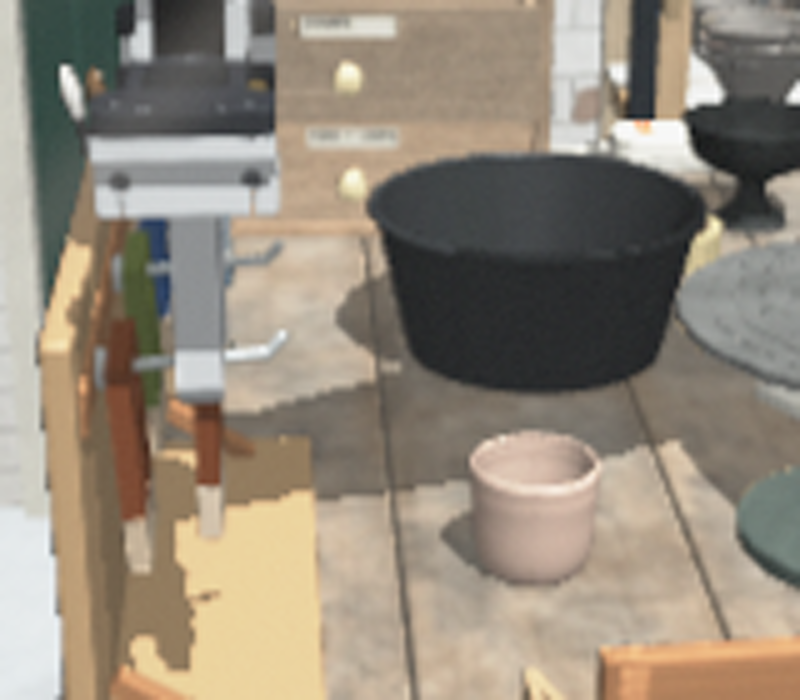

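>>> apply_moves(
  deltas=[0.006, -0.001, 0, 0, 0, 0, 0.05, 0.011, -0.001, 0, 0, 0, 0, 0.05, 0.014, -0.001, 0, 0, 0, 0, 0.05, 0.014, -0.001, 0, 0, 0, 0, 0.05, 0.014, -0.001, 0, 0, 0, 0, 0.05],
)

```text
clock: 8.55
eef_pos: [0.66, 0.1648, 0.1833]
ee_rot: [0.503, -0.497, -0.501, -0.499]
force: [-2.2, -0.6, 8.3]
width: 0.056
```

Run:
```python
from h import *
to([.66,.165,.1945],Rt(0.5,flip=1))
```

```text
pos [0.66   0.1648 0.1833] q [ 0.1917  0.6217  1.1424 -0.0022  1.3738 -1.3872] t 8.55 w 0.056 F [-2.2153 -0.6238  8.277 ]
delta [-0.0112 -0.      0.0002] [-0.01 -0.08  0.23] rows 1.0
```

>>> apply_moves(
  deltas=[-0.001, 0, 0, 0, 0, 0, 0.064, -0.001, 0, 0, 0, 0, 0, 0.08, -0.001, 0, 0, 0, 0, 0, 0.08, -0.001, 0, 0, 0, 0, 0, 0.08, -0.001, 0, 0, 0, 0, 0, 0.08],
)

```text
clock: 9.05
eef_pos: [0.6599, 0.1648, 0.1841]
ee_rot: [0.503, -0.497, -0.501, -0.498]
force: [-0.5, -0.1, -0.6]
width: 0.0801
```

Run:
```python
from h import *
shot("side","s7",(240,130,400,270),5)
to([.6,.165,.29],Rt(0.5,flip=1))
```

```text
pos [0.66   0.1648 0.1841] q [ 0.1917  0.6212  1.1413 -0.0022  1.3757 -1.3872] t 9.1 w 0.0799 F [-0.0556  0.1801  0.6318]
delta [-0.1061  0.0596  0.0006] [-0.01 -0.08  0.21] rows 3.0
```

View pics/s7.png

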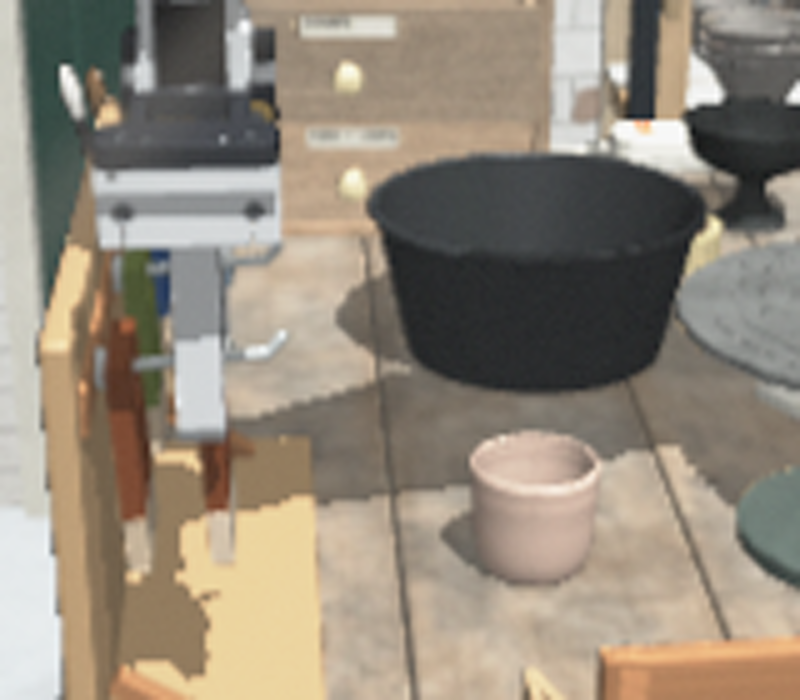

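>>> apply_moves(
  deltas=[-0.02, 0, 0, 0, 0, 0, 0.08, -0.05, 0, 0, 0, 0, 0, 0.08, -0.08, 0, 0, 0, 0, 0, 0.08, -0.11, 0, 0, 0, 0, 0, 0.08, -0.12, 0.04, 0, 0, 0, 0, 0.08],
)

```text
clock: 9.6
eef_pos: [0.6223, 0.1645, 0.3058]
ee_rot: [0.504, -0.496, -0.5, -0.5]
force: [0.3, 0.9, 0.0]
width: 0.0801
```

Run:
```python
from h import *
shot("side","s8",(240,130,400,270),5)
to([.4013,.347,.26],Rt(3.3,flip=1))
```

```text
pos [0.6154 0.1648 0.3058] q [ 0.205   0.4578  1.1093 -0.0019  1.5707 -1.3747] t 9.65 w 0.08 F [-3.8375  0.3376  1.5118]
delta [0.0448 0.2127 0.1841] [-2.79 -0.07  0.23] rows 6.0
```

View pics/s8.png

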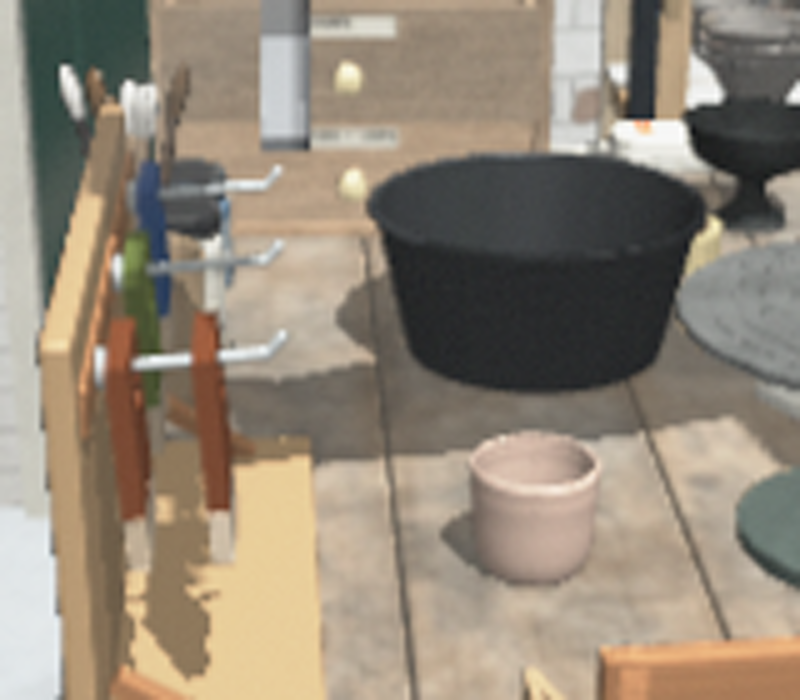

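>>> apply_moves(
  deltas=[0, 0.213, 0.184, -2.8, 0, 0.2, 0.08, 0, 0.213, 0.184, -2.8, 0, 0.2, 0.08, 0, 0.213, 0.184, -2.8, 0, 0.2, 0.08, 0, 0.213, 0.184, -2.8, 0, 0.2, 0.08, 0.03, 0.213, 0.184, -2.8, 0, 0.2, 0.08],
)

```text
clock: 10.15
eef_pos: [0.4282, 0.3242, 0.2896]
ee_rot: [0.515, -0.484, -0.514, -0.486]
force: [0.8, 2.2, -0.4]
width: 0.0802
```

Run:
```python
from h import *
to([.4013,.3475,.15],Rt(3.3,flip=1))
```

```text
pos [0.4282 0.3242 0.2896] q [ 0.5804  0.2244  1.4535 -0.0013  1.4601 -1.0481] t 10.15 w 0.0802 F [ 0.7854  2.1638 -0.4352]
delta [0.1396 0.0261 0.0247] [0.01 0.04 0.21] rows 3.0
```

>>> apply_moves(
  deltas=[0.02, 0.026, 0.0247, 0, 0, 0.2, 0.08, 0.06, 0.026, 0.0247, 0, 0, 0.2, 0.08, 0.1, 0.026, 0.0247, 0, 0, 0.2, 0.08, 0.14, 0.026, 0.0247, 0, 0, 0.2, 0.08, 0.14, 0.026, 0.0247, 0, 0, 0.2, 0.08],
)

```text
clock: 10.65
eef_pos: [0.3994, 0.3461, 0.1452]
ee_rot: [-0.514, 0.488, 0.515, 0.483]
force: [-0.1, -0.0, 0.4]
width: 0.0799
```

Run:
```python
from h import *
p,d=read_camera("top");C=cloud("top",d)
m=(C[...,0]>.375)&(C[...,0]<.415)&(C[...,1]>.31)&(C[...,1]<.39)&(C[...,2]>.09)&(C[...,2]<.112)
P=C[m];print(len(P)); 
if len(P)>5: print(cv2.minAreaRect((P[:,:2]*1000).astype(np.float32)))
p,d=read_camera("side");S=cloud("side",d)
m=(S[...,0]>.375)&(S[...,0]<.418)&(S[...,1]>.31)&(S[...,1]<.39)&(S[...,2]>.05)&(S[...,2]<.106);P=S[m];print(len(P),cv2.minAreaRect((P[:,:2]*1000).astype(np.float32)))
to([.4013,.3475,.085],Rt(3.3,flip=1))
```

```text
0
502 ((400.3586120605469, 349.2254333496094), (11.762377738952637, 58.893314361572266), 4.017328262329102)
pos [0.4016 0.3476 0.1506] q [ 0.6443  0.3254  1.6553  0.0005  1.1602 -0.9844] t 10.75 w 0.0801 F [ 0.5462 -0.3386  0.8121]
delta [ 0.0656  0.0003 -0.0001] [0.01 0.04 0.01] rows 2.0
```

>>> apply_moves(
  deltas=[0.03, 0, 0, 0, 0, 0, 0.08, 0.05, 0, 0, 0, 0, 0, 0.08, 0.065, 0, 0, 0, 0, 0, 0.07, 0.065, 0, 0, 0, 0, 0, 0.06, 0.065, 0, 0, 0, 0, 0, 0.05],
  force=20,
)

```text
clock: 11.25
eef_pos: [0.4025, 0.3483, 0.0878]
ee_rot: [0.514, -0.484, -0.514, -0.487]
force: [0.0, 0.6, 1.6]
width: 0.0595
```

>>> apply_moves(
  deltas=[0, 0, 0, 0, 0, 0, 0.05, 0, 0, 0, 0, 0, 0, 0.05, 0, 0, 0, 0, 0, 0, 0.05],
)

```text
clock: 11.55
eef_pos: [0.4028, 0.3485, 0.0886]
ee_rot: [0.514, -0.484, -0.514, -0.487]
force: [-0.2, 0.0, -0.0]
width: 0.0558
```

Run:
```python
from h import *
to([.4013,.3475,.085],Rt(3.3,flip=1))
```

```text
pos [0.4028 0.3485 0.0886] q [ 0.6442  0.4065  1.7055  0.0005  1.025  -0.9844] t 11.55 w 0.0558 F [-0.2397  0.0038 -0.0269]
delta [ 0.0036  0.0016 -0.0009] [0.   0.17 0.2 ] rows 1.0
```

>>> apply_moves(
  deltas=[-0.03, 0, 0, 0, 0, 0, 0.05, -0.06, 0, 0, 0, 0, 0, 0.05, -0.1, 0, 0, 0, 0, 0, 0.05, -0.15, 0, 0, 0, 0, 0, 0.05, -0.18, 0, 0, 0, 0, 0, 0.05],
)

```text
clock: 12.05
eef_pos: [0.4024, 0.3481, 0.2726]
ee_rot: [0.515, -0.482, -0.514, -0.488]
force: [-0.7, -0.3, -0.3]
width: 0.056
```

```bash
cat >> h.py <<'E'
def held():
    p,Q,T,s=tile("side")
    m=(T[...,0]>.02)&(T[...,0]<.10)&(abs(T[...,1])<.03)&(abs(T[...,2])<.045)
    W=Q[m];print("tool pct",np.percentile(T[m],[1,99],axis=0));c,sz,a=cv2.minAreaRect((W[:,:2]*1000).astype(np.float32));print(c,sz,a,"bottom",np.percentile(W[:,2],1),s["eef_pos"])
    return p
E
python3 - <<'E'
from h import *
to([.585,.05,.2676],Rt(0.5,flip=1))
p=held();cv2.imwrite("pics/s9.png",cv2.resize(p[130:360,310:490,::-1],None,fx=3,fy=3,interpolation=2))
E
```

```text
pos [0.4024 0.3481 0.2726] q [ 0.6441  0.2186  1.4993  0.0005  1.4153 -0.9844] t 12.05 w 0.056 F [-0.6621 -0.3157 -0.2679]
delta [ 0.0046 -0.1651 -0.3082] [2.8  0.3  0.38] rows 7.0
tool pct [[ 0.0206 -0.002  -0.0277]
 [ 0.0841  0.0085  0.0285]]
(404.62701416015625, 349.484375) (11.14512825012207, 58.989402770996094) 13.631669998168945 bottom 0.19254686152064304 [0.4032 0.3487 0.2765]
```

View pics/s9.png

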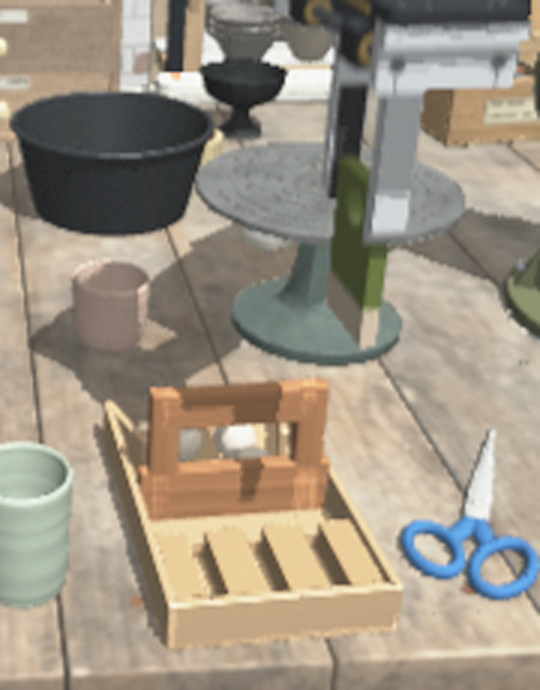

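>>> apply_moves(
  deltas=[-0.01, -0.135, -0.24, 2.8, 0.2, 0.4, 0.05, -0.01, -0.135, -0.24, 2.8, 0.2, 0.4, 0.05, -0.01, -0.135, -0.24, 2.8, 0.2, 0.4, 0.05, -0.01, -0.135, -0.24, 2.8, 0.2, 0.4, 0.05, -0.01, -0.135, -0.24, 2.8, 0.2, 0.4, 0.05],
)

```text
clock: 12.6
eef_pos: [0.5384, 0.1366, 0.2847]
ee_rot: [-0.502, 0.496, 0.502, 0.5]
force: [0.4, 0.5, -0.0]
width: 0.056
```

Run:
```python
from h import *
to([.585,.05,.27],Rt(0.5,flip=1))
```

```text
pos [0.5384 0.1366 0.2847] q [ 0.1805  0.2683  1.4106  0.0042  1.4579 -1.3997] t 12.6 w 0.056 F [ 0.4489  0.5018 -0.0419]
delta [ 0.0144 -0.0458 -0.087 ] [0.01 0.28 0.23] rows 2.0
```

>>> apply_moves(
  deltas=[0.01, -0.046, -0.087, 0, 0, 0, 0.05, 0.01, -0.046, -0.087, 0, 0, 0, 0.05, 0.04, -0.046, -0.087, 0, 0.2, 0.2, 0.05, 0.085, -0.046, -0.087, 0, 0.2, 0.2, 0.05, 0.085, -0.046, -0.087, 0, 0.2, 0.2, 0.05],
)

```text
clock: 13.1
eef_pos: [0.5833, 0.05, 0.194]
ee_rot: [-0.499, 0.5, 0.505, 0.496]
force: [0.2, -0.5, -0.0]
width: 0.0556
```

Run:
```python
from h import *
read_camera("top")
p=held();cv2.imwrite("pics/s10.png",cv2.resize(p[130:270,240:400,::-1],None,fx=5,fy=5,interpolation=2))
to([.66,.05,.1985],Rt(0.5,flip=1))
```

```text
tool pct [[ 0.021  -0.0011 -0.0263]
 [ 0.0827  0.009   0.0308]]
(581.5799560546875, 52.43113708496094) (10.028828620910645, 60.08401107788086) 0.7980383634567261 bottom 0.11767121016163998 [0.5855 0.0506 0.2004]
pos [0.5855 0.0506 0.2004] q [ 0.0232  0.399   1.4331  0.0015  1.3095 -1.5572] t 13.2 w 0.0559 F [ 0.0999 -0.2842  0.7327]
delta [ 0.0019 -0.0745 -0.0013] [0.03 0.08 0.  ] rows 2.0
```

View pics/s10.png

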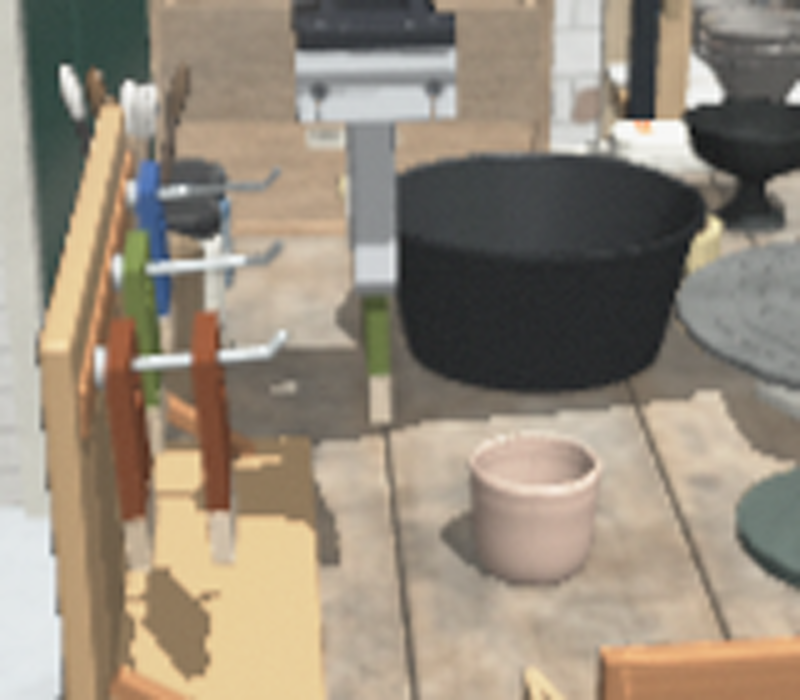

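>>> apply_moves(
  deltas=[0, -0.02, -0.001, 0, 0, 0, 0.05, 0, -0.035, -0.001, 0, 0, 0, 0.05, 0, -0.05, -0.001, 0, 0, 0, 0.05, 0, -0.065, -0.001, 0, 0, 0, 0.05, 0, -0.076, -0.001, 0, 0, 0, 0.05],
)

```text
clock: 13.7
eef_pos: [0.6625, 0.0507, 0.2031]
ee_rot: [0.503, -0.497, -0.502, -0.498]
force: [-2.5, -0.2, -4.6]
width: 0.0562
```

Run:
```python
from h import *
read_camera("top")
p=held();cv2.imwrite("pics/s11.png",cv2.resize(p[130:270,240:400,::-1],None,fx=5,fy=5,interpolation=2))
to([.664,.05,.2],Rt(0.5,flip=1))
```

```text
tool pct [[ 0.0204 -0.0297 -0.0271]
 [ 0.0967  0.0072  0.0303]]
(674.0924682617188, 52.51792907714844) (37.0288200378418, 58.91529846191406) 0.479672372341156 bottom 0.10603053982532812 [0.6627 0.0506 0.2026]
pos [0.6627 0.0506 0.2026] q [ 0.0206  0.5715  1.1756  0.0014  1.3916 -1.5602] t 13.8 w 0.0559 F [-0.1303  0.1567 -0.9555]
delta [ 0.0026 -0.0013 -0.0006] [0.06 0.08 0.17] rows 1.0
```

View pics/s11.png

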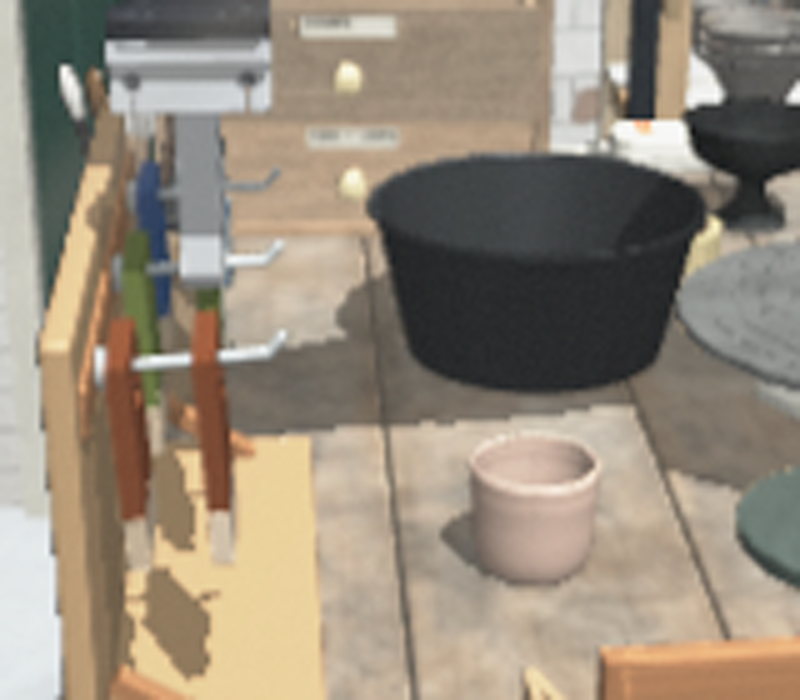

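>>> apply_moves(
  deltas=[0.006, 0, 0, 0, 0, 0, 0.05, 0.011, 0, 0, 0, 0, 0, 0.05, 0.015, 0, 0, 0, 0, 0, 0.05, 0.015, 0, 0, 0, 0, 0, 0.05, 0.015, 0, 0, 0, 0, 0, 0.05],
)

```text
clock: 14.3
eef_pos: [0.6626, 0.0507, 0.1878]
ee_rot: [0.503, -0.496, -0.502, -0.499]
force: [-0.2, 0.1, -0.7]
width: 0.0559
```

Run:
```python
from h import *
to([.664,.05,.2],Rt(0.5,flip=1))
```

```text
pos [0.6626 0.0507 0.1878] q [ 0.0207  0.5815  1.1946  0.0014  1.3625 -1.5602] t 14.3 w 0.0559 F [-0.1581  0.1032 -0.7003]
delta [-0.0122 -0.0014 -0.0007] [0.06 0.08 0.17] rows 1.0
```

>>> apply_moves(
  deltas=[0.002, 0, 0, 0, 0, 0, 0.05, 0.003, 0, 0, 0, 0, 0, 0.05, 0.003, 0, 0, 0, 0, 0, 0.05],
)

```text
clock: 14.6
eef_pos: [0.6628, 0.0506, 0.1857]
ee_rot: [0.503, -0.496, -0.502, -0.499]
force: [-2.1, -0.1, 5.7]
width: 0.0557
```

Contact. Release.

>>> apply_moves(
  deltas=[-0.0005, 0, 0, 0, 0, 0, 0.064, -0.001, 0, 0, 0, 0, 0, 0.08, -0.001, 0, 0, 0, 0, 0, 0.08, -0.001, 0, 0, 0, 0, 0, 0.08, -0.001, 0, 0, 0, 0, 0, 0.08],
)

```text
clock: 15.1
eef_pos: [0.6628, 0.0506, 0.1865]
ee_rot: [0.503, -0.496, -0.502, -0.499]
force: [0.2, 0.1, 0.8]
width: 0.0799
```

>>> apply_moves(
  deltas=[-0.02, 0, 0, 0, 0, 0, 0.08, -0.05, 0, 0, 0, 0, 0, 0.08, -0.08, 0, 0, 0, 0, 0, 0.08, -0.11, 0, 0, 0, 0, 0, 0.08, -0.12, 0.04, 0, 0, 0, 0, 0.08],
)

```text
clock: 15.6
eef_pos: [0.625, 0.0499, 0.3082]
ee_rot: [0.504, -0.495, -0.501, -0.5]
force: [0.2, 0.2, 0.1]
width: 0.0802
```

Run:
```python
from h import *
shot("side","s12",(240,130,400,270),5)
to([.443,.272,.2],Rt(3.3,flip=1))
```

```text
pos [0.6183 0.0502 0.3084] q [ 0.0214  0.4147  1.1641  0.0014  1.5583 -1.5594] t 15.65 w 0.0798 F [-3.5474  1.0218  0.1584]
delta [0.1079 0.1736 0.2234] [-2.73  0.08  0.26] rows 7.0
```

View pics/s12.png

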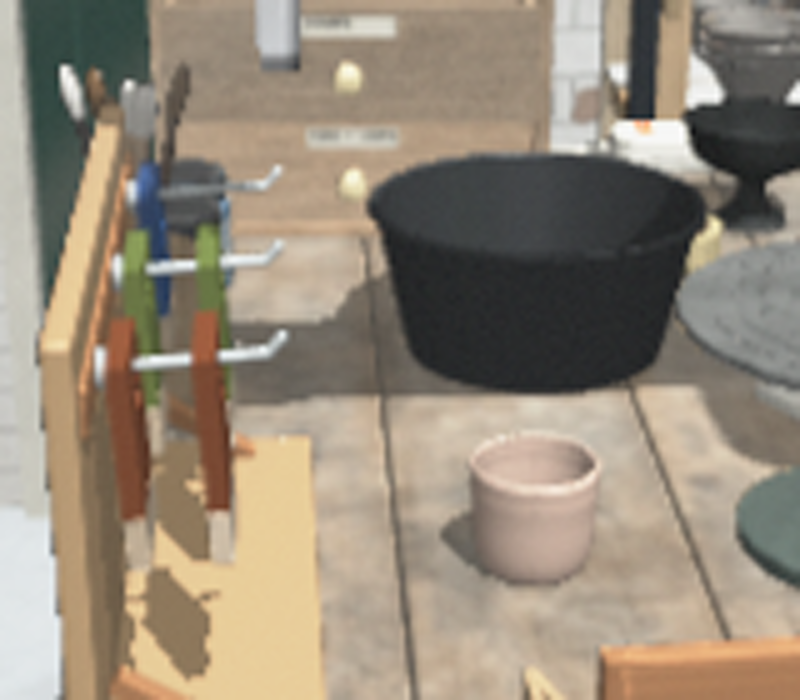

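>>> apply_moves(
  deltas=[0, 0.174, 0.2, -2.7, 0, 0.2, 0.06, 0, 0.174, 0.223, -2.7, 0, 0.2, 0.06, 0, 0.174, 0.223, -2.7, 0, 0.2, 0.06, 0.02, 0.174, 0.223, -2.7, 0, 0.2, 0.06, 0.04, 0.174, 0.223, -2.7, 0, 0.2, 0.06],
)

```text
clock: 16.15
eef_pos: [0.4653, 0.2423, 0.2836]
ee_rot: [0.514, -0.484, -0.514, -0.487]
force: [2.1, 1.5, -0.2]
width: 0.0597
```

Run:
```python
from h import *
p,d=shot("side","s13",(310,150,490,360),3.5)
S=cloud("side",d)
m=lambda Q,x0,x1,y0,y1,z0,z1:(Q[...,0]>x0)&(Q[...,0]<x1)&(Q[...,1]>y0)&(Q[...,1]<y1)&(Q[...,2]>z0)&(Q[...,2]<z1)
for Q,n in((S,"side"),):
    P=Q[m(Q,.35,.55,.24,.31,.085,.112)];print(n,len(P),cv2.minAreaRect((P[:,:2]*1000).astype(np.float32)))
to([.443,.272,.14],Rt(3.3,flip=1))
```

```text
side 686 ((442.53936767578125, 273.5166015625), (120.54021453857422, 16.0069580078125), 2.657201051712036)
pos [0.4613 0.246  0.2801] q [ 0.4188  0.1984  1.5065  0.0024  1.4374 -1.2128] t 16.2 w 0.0593 F [-1.8979  4.0546 -2.0219]
delta [0.1402 0.0165 0.0267] [ 0.16  0.12 -0.08] rows 3.0
```

View pics/s13.png

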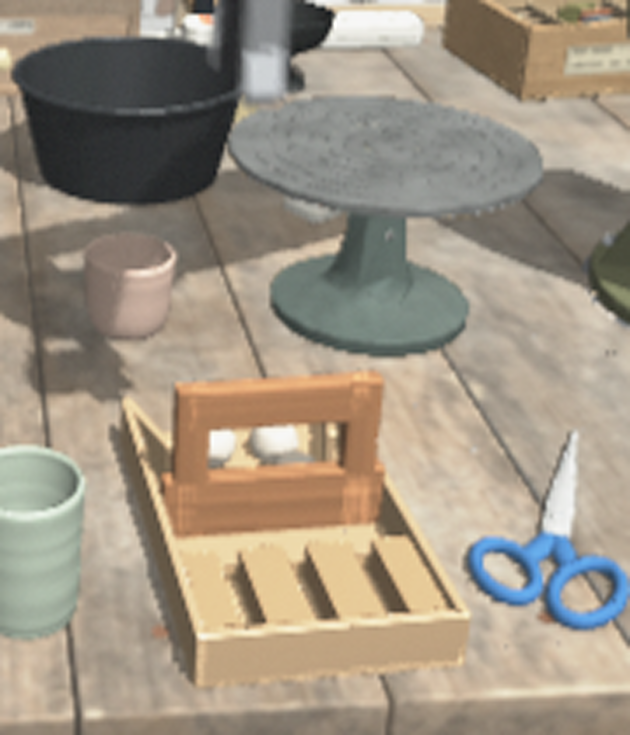

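>>> apply_moves(
  deltas=[0.03, 0.0165, 0.027, 0, 0, 0, 0.05, 0.08, 0.0165, 0.027, 0, 0, 0, 0.05, 0.13, 0.0165, 0.027, 0, 0, 0, 0.05, 0.14, 0.0165, 0.027, 0, 0, 0, 0.05, 0.14, 0.0165, 0.027, 0, 0, 0, 0.05],
)

```text
clock: 16.7
eef_pos: [0.4428, 0.2721, 0.1399]
ee_rot: [-0.514, 0.485, 0.516, 0.484]
force: [-0.1, -0.0, 0.5]
width: 0.0499
```

Run:
```python
from h import *
shot("top","t14",(180,120,380,280),3.5)
shot("side","s14",(310,150,490,360),3.5)
to([.443,.272,.087],Rt(3.3,flip=1))
```

```text
pos [0.4441 0.2726 0.1425] q [ 0.4791  0.3127  1.693   0.0027  1.1334 -1.1529] t 16.8 w 0.0499 F [ 0.1562 -0.7061  0.9021]
delta [ 0.0555  0.0012 -0.0007] [0.14 0.18 0.07] rows 2.0
```

View pics/s14.png

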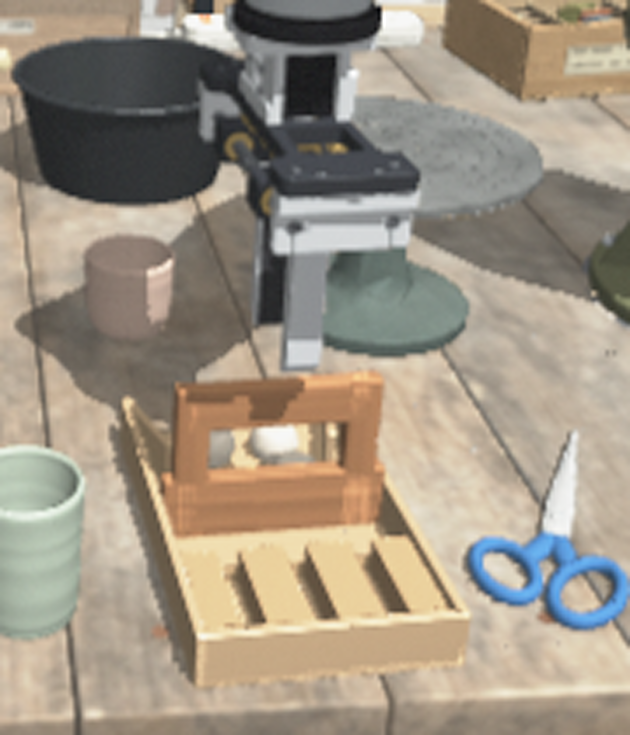

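>>> apply_moves(
  deltas=[0.02, 0.001, -0.0007, 0, 0, 0, 0.05, 0.04, 0.001, -0.0007, 0, 0, 0, 0.05, 0.056, 0.001, -0.0007, 0, 0, 0, 0.05, 0.058, 0.001, -0.0007, 0, 0, 0, 0.05, 0.058, 0.001, -0.0007, 0, 0, 0, 0.03],
  force=50,
)

```text
clock: 17.3
eef_pos: [0.4441, 0.2724, 0.0862]
ee_rot: [-0.514, 0.483, 0.515, 0.487]
force: [0.2, 0.6, 0.1]
width: 0.0446
```

>>> apply_moves(
  deltas=[0, 0, 0, 0, 0, 0, 0.02, 0, 0, 0, 0, 0, 0, 0.01, 0, 0, 0, 0, 0, 0, 0.005, 0, 0, 0, 0, 0, 0, 0.005, 0, 0, 0, 0, 0, 0, 0.005],
)

```text
clock: 17.8
eef_pos: [0.4442, 0.2724, 0.0866]
ee_rot: [-0.515, 0.483, 0.515, 0.487]
force: [-0.1, 1.1, 3.6]
width: 0.0115
```

Run:
```python
from h import *
to([.443,.272,.087],Rt(3.3,flip=1))
p,d=read_camera("top");C=cloud("top",d);cv2.imwrite("pics/t15.png",p[...,::-1])
print([ (a,b) for a,b in tips("top","tub")[:2]])
m=(C[...,2]>.09)&(C[...,2]<.108)&(C[...,0]>.3)&(C[...,0]<.66)&(C[...,1]>-.45)&(C[...,1]<-.1)
P=C[m];c,r=cv2.minEnclosingCircle((P[:,:2]*1000).astype(np.float32));print("tub",c,r,len(P))
print(cv2.fitEllipse((P[:,:2]*1000).astype(np.float32)))
```

```text
pos [0.4442 0.2724 0.0866] q [ 0.4787  0.3866  1.7402  0.0028  1.0099 -1.1535] t 17.8 w 0.0115 F [-0.0688  1.0987  3.6033]
delta [-0.0005  0.0012 -0.0004] [0.13 0.24 0.21] rows 1.0
[(array([421.184, 229.88 ]), 0.68)]
tub (461.99713134765625, -293.1866149902344) 112.56488800048828 953
((463.0102844238281, -291.86279296875), (212.50546264648438, 213.1420135498047), 167.37335205078125)
```

View pics/t15.png

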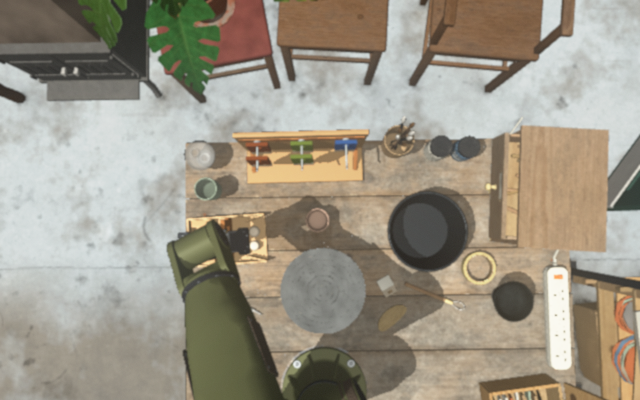

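>>> apply_moves(
  deltas=[-0.01, 0, 0, 0, 0, 0, 0.005, -0.03, 0, 0, 0, 0, 0, 0.005, -0.06, 0, 0, 0, 0, 0, 0.005, -0.09, 0, 0, 0, 0, 0, 0.005, -0.12, 0, 0, 0, 0, 0, 0.005],
)

```text
clock: 18.4
eef_pos: [0.4433, 0.2717, 0.2079]
ee_rot: [-0.514, 0.483, 0.515, 0.486]
force: [0.1, 0.3, -4.5]
width: 0.0117
```

>>> apply_moves(
  deltas=[-0.03, 0, 0, 0, 0, 0, 0.005, -0.06, 0, 0, 0, 0, 0, 0.005, -0.09, 0, 0, 0, 0, 0, 0.005, -0.12, 0, 0, 0, 0, 0, 0.005, -0.13, 0, 0, 0, 0, 0, 0.005],
)

```text
clock: 18.9
eef_pos: [0.4432, 0.2713, 0.3409]
ee_rot: [0.515, -0.482, -0.515, -0.488]
force: [0.7, 0.1, -3.2]
width: 0.0115
```

Run:
```python
from h import *
p,d=shot("side","s16",(260,60,500,360),2.3)
to([.50,.12,.34],Rt(-30,flip=1))
```

```text
pos [0.4433 0.2713 0.3407] q [ 0.4775  0.1634  1.4109  0.0024  1.5596 -1.1532] t 18.95 w 0.0117 F [-0.1298 -0.682  -2.363 ]
delta [ 0.0001 -0.0476 -0.1544] [33.43  0.4   0.25] rows 4.0
```

View pics/s16.png

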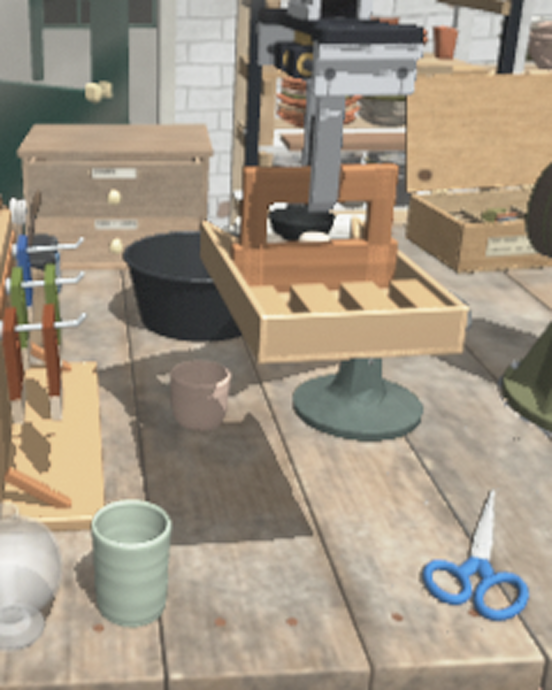

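>>> apply_moves(
  deltas=[0, -0.006, -0.02, 4, 0, 0, 0.005, 0, -0.015, -0.05, 10, 0, 0, 0.005, 0, -0.025, -0.085, 17, 0, 0, 0.005, 0, -0.035, -0.12, 25, 0, 0, 0.005, 0, -0.047, -0.15, 33, 0, 0, 0.005],
)

```text
clock: 19.45
eef_pos: [0.499, 0.1227, 0.3385]
ee_rot: [-0.353, 0.61, 0.355, 0.614]
force: [-0.3, 0.6, -3.9]
width: 0.0115
```

Run:
```python
from h import *
to([.50,-.05,.34],Rt(-65,flip=1))
```

```text
pos [0.499  0.1227 0.3385] q [ 0.1676  0.1522  1.4286  0.0046  1.5566 -0.8813] t 19.45 w 0.0115 F [-0.3334  0.6105 -3.8994]
delta [-0.0024 -0.087  -0.1492] [35.09  0.35 -0.09] rows 5.0
```

>>> apply_moves(
  deltas=[-0.002, -0.02, -0.035, 8, 0, 0, 0.005, -0.002, -0.038, -0.065, 15, 0, 0, 0.005, -0.002, -0.055, -0.095, 22, 0, 0, 0.005, -0.002, -0.072, -0.125, 29, 0, 0, 0.005, -0.002, -0.087, -0.149, 35, 0, 0, 0.005],
)

```text
clock: 19.95
eef_pos: [0.4995, -0.0515, 0.3379]
ee_rot: [-0.15, 0.69, 0.154, 0.691]
force: [0.4, 0.9, -3.7]
width: 0.012
```

Run:
```python
from h import *
to([.486,-.2,.34],Rt(-100,flip=1))
```

```text
pos [ 0.4995 -0.0515  0.3379] q [-0.1786  0.1273  1.4581  0.0057  1.5562 -0.611 ] t 19.95 w 0.012 F [ 0.3647  0.8713 -3.6546]
delta [-0.003  -0.1292 -0.0745] [34.77  0.1  -0.32] rows 5.0
```

>>> apply_moves(
  deltas=[-0.003, -0.03, -0.017, 8, 0, 0, 0.005, -0.003, -0.055, -0.032, 15, 0, 0, 0.005, -0.003, -0.08, -0.047, 22, 0, 0, 0.005, -0.003, -0.105, -0.06, 29, 0, 0, 0.005, -0.003, -0.129, -0.0745, 34.7, 0, -0.3, 0.005],
)

```text
clock: 20.45
eef_pos: [0.4854, -0.201, 0.3382]
ee_rot: [0.064, 0.705, -0.062, 0.704]
force: [0.8, 0.6, -4.0]
width: 0.0116
```

Run:
```python
from h import *
az=np.radians(-32.2);e=np.array([np.cos(az),np.sin(az),0]);tub=np.array([.463,-.292,0])
print(tub+.02*e)
to(tub+.05*e+[0,0,.34],Rt(-122.2,flip=1))
p,d=read_camera("top");C=cloud("top",d);cv2.imwrite("pics/t17.png",p[...,::-1])
p,d=shot("side","s17",(240,30,520,330),2.3)
```

```text
[ 0.4799 -0.3027  0.    ]
pos [ 0.4854 -0.201   0.3382] q [-0.4629  0.1829  1.3937  0.0012  1.5664 -0.2844] t 20.45 w 0.0116 F [ 0.8406  0.5829 -4.0363]
delta [-0.0021 -0.1123  0.0405] [21.97 -0.08 -0.07] rows 3.0
```

View pics/s17.png

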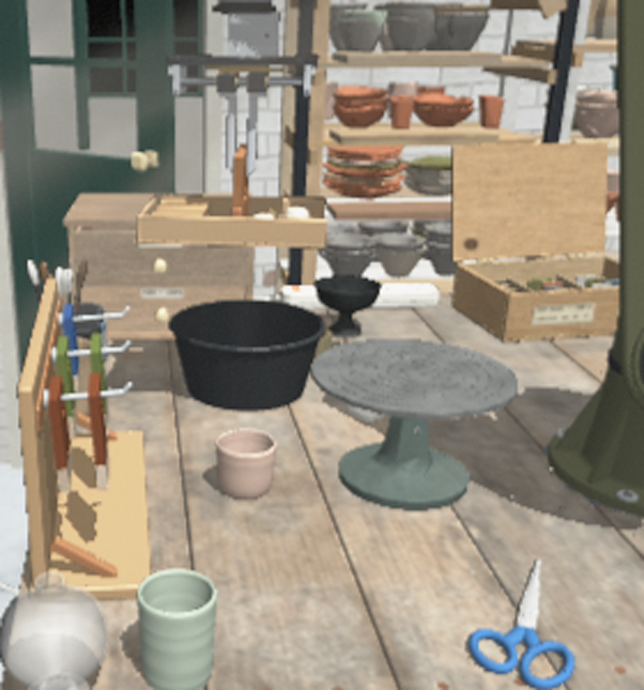

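View pics/t17.png

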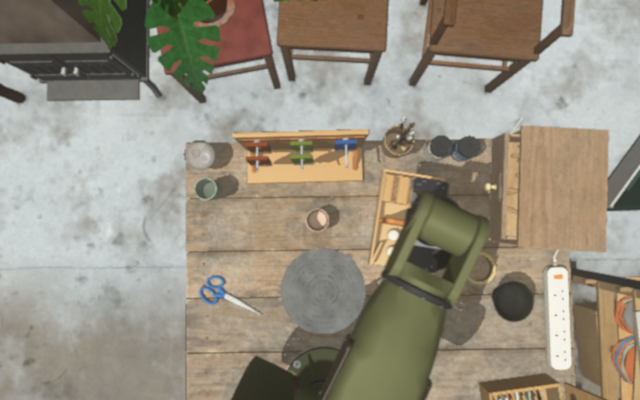

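Run:
```python
from h import *
C=cloud("top",np.load("pics/top0d.npy"))
S=cloud("side",np.load("pics/side0d.npy"))
for c in (480,490,495,505,520,560):
    print(c,[np.round(C[r,c],3).tolist() for r in(140,180,220,240,247,255)])
```

```text
480 [[0.732, -0.483, -0.001], [0.61, -0.48, -0.003], [0.49, -0.475, 0.002], [0.43, -0.474, -0.0], [0.408, -0.477, -0.011], [0.385, -0.47, 0.004]]
490 [[0.732, -0.514, -0.002], [0.61, -0.509, 0.001], [0.49, -0.462, 0.112], [0.43, -0.501, 0.006], [0.408, -0.506, -0.008], [0.385, -0.501, 0.002]]
495 [[0.708, -0.476, 0.127], [0.597, -0.467, 0.142], [0.49, -0.459, 0.153], [0.431, -0.503, 0.038], [0.408, -0.521, -0.007], [0.385, -0.514, 0.007]]
505 [[0.694, -0.473, 0.198], [0.592, -0.472, 0.192], [0.49, -0.47, 0.19], [0.434, -0.502, 0.11], [0.408, -0.549, -0.003], [0.384, -0.547, -0.0]]
520 [[0.694, -0.512, 0.196], [0.591, -0.506, 0.202], [0.489, -0.501, 0.204], [0.439, -0.499, 0.206], [0.407, -0.591, 0.002], [0.383, -0.592, 0.0]]
560 [[0.691, -0.609, 0.206], [0.589, -0.605, 0.206], [0.488, -0.602, 0.205], [0.438, -0.598, 0.208], [0.42, -0.598, 0.207], [0.382, -0.71, 0.001]]
```

>>> apply_moves(
  deltas=[-0.002, -0.02, 0.008, 4, 0, 0, 0.005, -0.002, -0.045, 0.016, 9, 0, 0, 0.005, -0.002, -0.07, 0.024, 14, 0, 0, 0.005, -0.002, -0.095, 0.032, 18, 0, 0, 0.005, -0.002, -0.112, 0.0405, 22, 0, 0, 0.005],
)

```text
clock: 21.05
eef_pos: [0.5048, -0.3204, 0.338]
ee_rot: [0.198, 0.68, -0.197, 0.678]
force: [0.2, 0.7, -2.9]
width: 0.0115
```

```bash
cat >> h.py <<'E'
def pour(tub,off,z,tilt):
    az=np.arctan2(tub[1],tub[0]);e=np.array([np.cos(az),np.sin(az),0])
    to(np.array([tub[0],tub[1],z])+off*e,Rt(np.degrees(az)-90,tilt))
E
python3 - <<'E'
from h import *
pour((.463,-.292),.07,.33,25)
E
```

```text
pos [ 0.5048 -0.3204  0.338 ] q [-0.6269  0.3594  1.173   0.0002  1.6135 -0.0616] t 21.05 w 0.0115 F [ 0.1807  0.6909 -2.8647]
delta [0.0079 0.0018 0.0195] [ -0.16 -25.25   0.01] rows 3.0
```

>>> apply_moves(
  deltas=[0, 0.002, 0.005, 0, -5, 0, 0.005, 0.002, 0.002, 0.01, 0, -10, 0, 0.005, 0.004, 0.002, 0.015, 0, -15, 0, 0.005, 0.006, 0.002, 0.02, 0, -20, 0, 0.005, 0.008, 0.002, 0.02, 0, -25, 0, 0.005],
)

```text
clock: 21.55
eef_pos: [0.5228, -0.3287, 0.3282]
ee_rot: [0.15, 0.517, -0.234, 0.809]
force: [1.4, -0.1, -3.3]
width: 0.0117
```

Run:
```python
from h import *
p,d=read_camera("top");cv2.imwrite("pics/t18.png",cv2.resize(p[130:290,330:530,::-1],None,fx=4,fy=3.7,interpolation=2))
p,d=shot("side","s18",(240,30,520,330),2.3)
pour((.463,-.292),.065,.26,40)
```

```text
pos [ 0.5218 -0.328   0.3279] q [-0.6328  0.1556  1.501   0.0335  1.0564 -0.0789] t 21.65 w 0.0118 F [-0.5071 -0.4463 -4.9082]
delta [ 0.06   -0.0009 -0.0318] [ -0.08 -15.38   0.01] rows 2.0
```

View pics/s18.png

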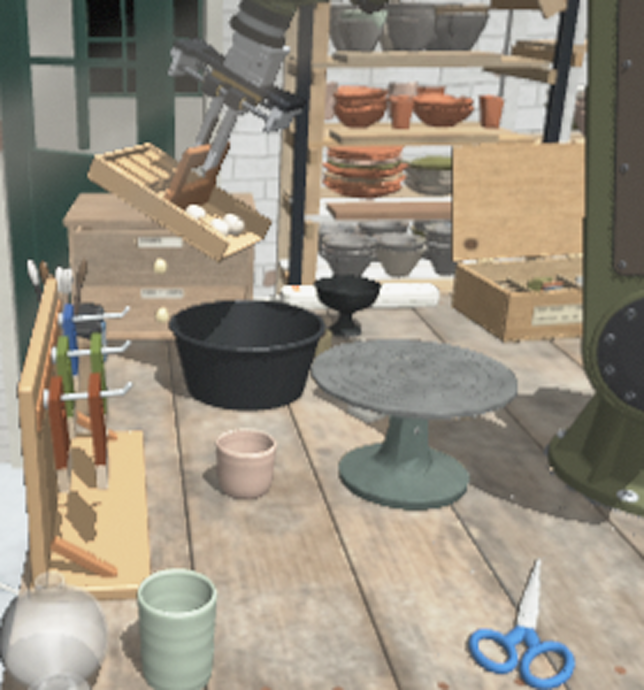

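View pics/t18.png

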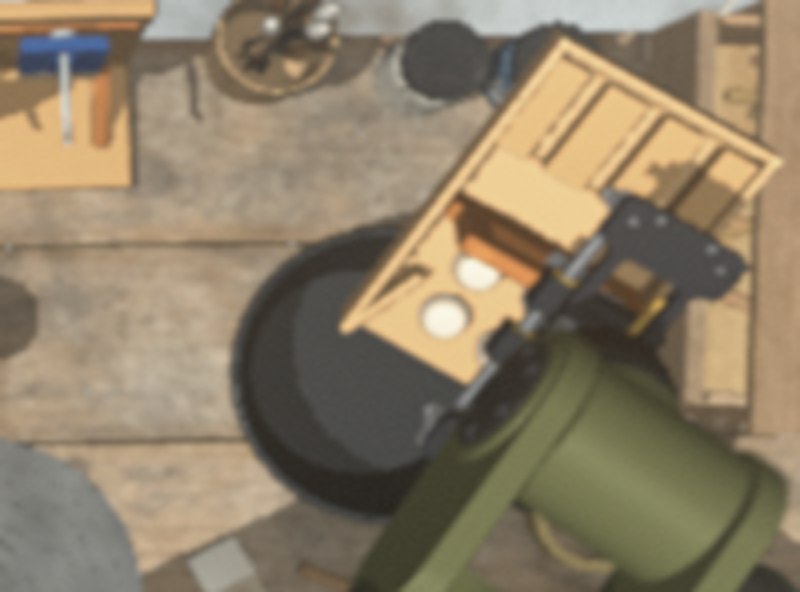

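>>> apply_moves(
  deltas=[0.015, 0, -0.008, 0, -3, 0, 0.005, 0.03, 0, -0.016, 0, -6, 0, 0.005, 0.045, 0, -0.024, 0, -9, 0, 0.005, 0.06, 0, -0.032, 0, -12, 0, 0.005, 0.06, 0, -0.032, 0, -12, 0, 0.005],
)

```text
clock: 22.15
eef_pos: [0.5172, -0.3245, 0.2562]
ee_rot: [0.126, 0.435, -0.247, 0.857]
force: [0.8, -0.6, -3.2]
width: 0.0119
```

Run:
```python
from h import *
p,d=read_camera("top");cv2.imwrite("pics/t19.png",cv2.resize(p[130:290,330:530,::-1],None,fx=4,fy=3.7,interpolation=2))
p,d=shot("side","s19",(280,80,440,230),4)
pour((.463,-.292),.04,.255,55)
```

```text
pos [ 0.5187 -0.3257  0.2602] q [-0.6398  0.1067  1.7762  0.0785  0.6255 -0.1248] t 22.25 w 0.0115 F [ 0.5196 -0.2858 -2.3396]
delta [-0.0107 -0.0012 -0.0233] [ -0.06 -18.55  -0.  ] rows 3.0
```

View pics/s19.png

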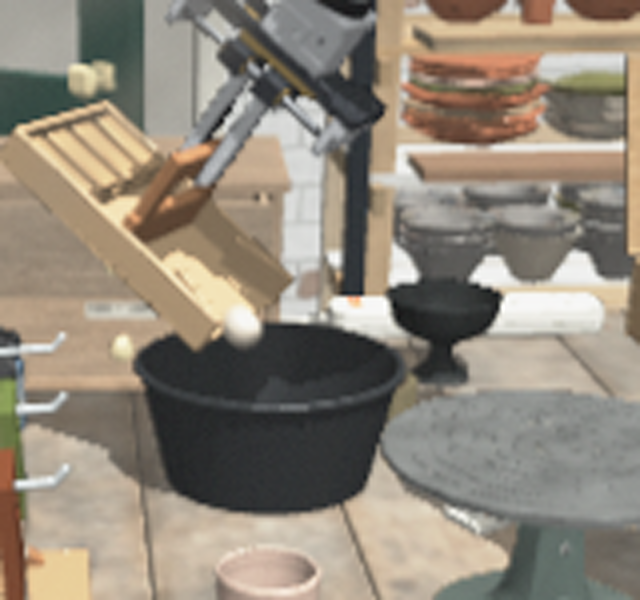

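View pics/t19.png

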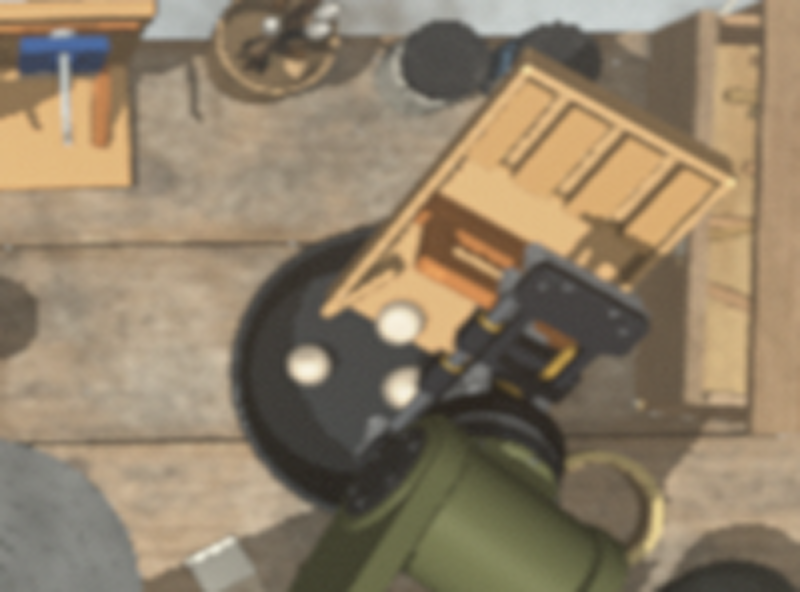

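>>> apply_moves(
  deltas=[-0.004, 0, -0.006, 0, -5, 0, 0.005, -0.008, 0, -0.012, 0, -10, 0, 0.005, -0.012, 0, -0.02, 0, -15, 0, 0.005, -0.012, 0, -0.023, 0, -18, 0, 0.005, -0.012, 0, -0.023, 0, -18, 0, 0.005],
)

```text
clock: 22.75
eef_pos: [0.4972, -0.3116, 0.2564]
ee_rot: [0.086, 0.294, -0.264, 0.915]
force: [-0.1, 0.5, -3.2]
width: 0.0117
```

Run:
```python
from h import *
p,d=read_camera("top");cv2.imwrite("pics/t20.png",cv2.resize(p[130:290,330:530,::-1],None,fx=4,fy=3.7,interpolation=2))
p,d=shot("side","s20",(280,80,440,230),4)
pour((.463,-.292),.04,.255,55)
```

```text
pos [ 0.4979 -0.3122  0.2575] q [-0.6562 -0.0085  2.0477  0.4645  0.173  -0.5123] t 22.85 w 0.0114 F [ 1.1505 -0.3648 -2.9349]
delta [ 0.0012 -0.0015 -0.0022] [-0.04 -0.59 -0.07] rows 1.0
```

View pics/s20.png

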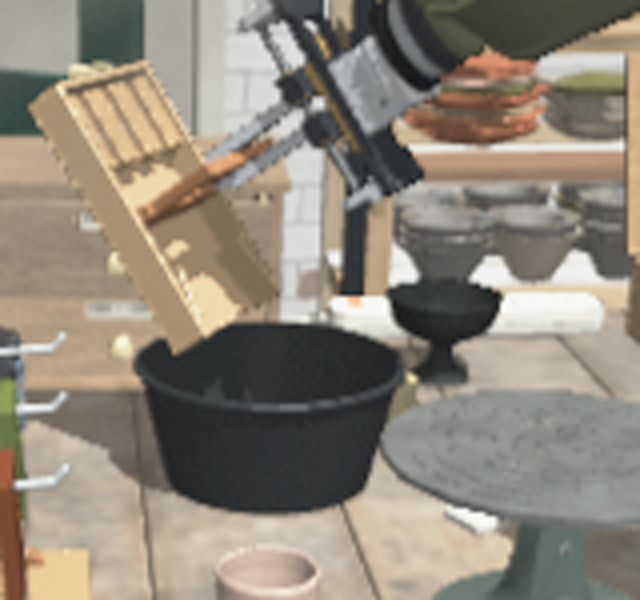

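View pics/t20.png

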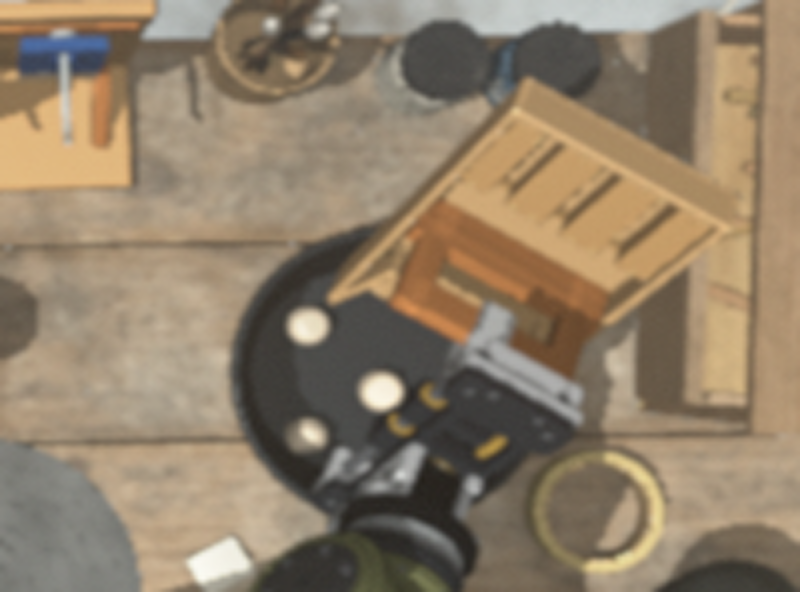

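Run:
```python
from h import *
pour((.463,-.292),.06,.30,25)
```

```text
pos [ 0.4979 -0.3122  0.2575] q [-0.6562 -0.0085  2.0477  0.4645  0.173  -0.5123] t 22.85 w 0.0114 F [ 1.1505 -0.3648 -2.9349]
delta [-0.0087 -0.0015  0.046 ] [-0.02 29.41 -0.08] rows 4.0
```

>>> apply_moves(
  deltas=[0, 0, 0.012, 0, 6, 0, 0.005, -0.002, 0, 0.024, 0, 12, 0, 0.005, -0.004, 0, 0.036, 0, 18, 0, 0.005, -0.008, 0, 0.046, 0, 24, 0, 0.005, -0.009, 0, 0.046, 0, 29, 0, 0.005],
)

```text
clock: 23.35
eef_pos: [0.5147, -0.3242, 0.3037]
ee_rot: [0.149, 0.514, -0.237, 0.811]
force: [-0.0, 0.1, -3.0]
width: 0.0116
```

Run:
```python
from h import *
pour((.463,-.292),.045,.34,0)
```

```text
pos [ 0.5147 -0.3242  0.3037] q [-0.6336  0.143   1.5734  0.0321  0.9845 -0.0798] t 23.35 w 0.0116 F [-0.0144  0.0543 -2.9747]
delta [-0.0397 -0.0005  0.0011] [-0.17 25.31  0.17] rows 3.0
```

>>> apply_moves(
  deltas=[-0.01, 0, 0, 0, 6, 0, 0.005, -0.02, 0, 0, 0, 12, 0, 0.005, -0.03, 0, 0, 0, 18, 0, 0.005, -0.04, 0, 0, 0, 25.3, 0, 0.005, -0.04, 0, 0, 0, 25.3, 0, 0.005],
)

```text
clock: 23.85
eef_pos: [0.5008, -0.3166, 0.341]
ee_rot: [0.197, 0.68, -0.201, 0.677]
force: [-0.2, -0.0, -3.5]
width: 0.0119
```

Run:
```python
from h import *
to([.495,-.15,.34],Rt(-90))
```

```text
pos [ 0.5008 -0.3166  0.341 ] q [-0.6226  0.3442  1.1864 -0.0069  1.6126 -0.0523] t 23.85 w 0.0119 F [-0.2167 -0.0156 -3.5122]
delta [ 0.0002  0.1371 -0.0949] [-32.69  -0.22   0.34] rows 4.0
```

>>> apply_moves(
  deltas=[0, 0.027, -0.019, -6, 0, 0, 0.005, 0, 0.055, -0.038, -13, 0, 0, 0.005, 0, 0.083, -0.057, -20, 0, 0, 0.005, 0, 0.111, -0.076, -27, 0, 0, 0.005, 0, 0.137, -0.095, -32.7, 0, 0, 0.005],
)

```text
clock: 24.35
eef_pos: [0.4948, -0.1495, 0.3405]
ee_rot: [-0.004, 0.708, -0.003, 0.706]
force: [0.7, -1.1, -2.9]
width: 0.0118
```

Run:
```python
from h import *
to([.50,.03,.34],Rt(-55))
```

```text
pos [ 0.4948 -0.1495  0.3405] q [-0.3597  0.1612  1.4137 -0.0093  1.5654 -0.3615] t 24.35 w 0.0118 F [ 0.6723 -1.1421 -2.8734]
delta [-0.0011  0.1795  0.0055] [-34.89  -0.28   0.47] rows 5.0
```

>>> apply_moves(
  deltas=[0, 0.036, 0.001, -7, 0, 0, 0.005, 0, 0.072, 0.002, -14, 0, 0, 0.005, 0, 0.108, 0.003, -21, 0, 0, 0.005, 0, 0.144, 0.004, -28, 0, 0, 0.005, 0, 0.18, 0.005, -35, -0.2, 0.4, 0.005],
)

```text
clock: 24.85
eef_pos: [0.4997, 0.0312, 0.3393]
ee_rot: [-0.216, 0.673, 0.212, 0.675]
force: [0.6, -1.2, -3.2]
width: 0.0117
```

Run:
```python
from h import *
to([.47,.19,.34],Rt(-22))
```

```text
pos [0.4997 0.0312 0.3393] q [-0.0083  0.1214  1.4617 -0.0047  1.5544 -0.6229] t 24.85 w 0.0117 F [ 0.6301 -1.1783 -3.2266]
delta [-0.0016  0.1468  0.0673] [-32.78  -0.07   0.36] rows 4.0
```

>>> apply_moves(
  deltas=[0, 0.03, 0.013, -7, 0, 0, 0.005, 0, 0.06, 0.026, -13, 0, 0, 0.005, 0, 0.09, 0.04, -20, 0, 0, 0.005, 0, 0.12, 0.053, -27, 0, 0, 0.005, 0, 0.147, 0.067, -32.8, 0, 0.4, 0.005],
)

```text
clock: 25.35
eef_pos: [0.4696, 0.1908, 0.3389]
ee_rot: [-0.398, 0.585, 0.395, 0.587]
force: [0.6, 0.1, -3.6]
width: 0.0117
```

Run:
```python
from h import *
to([.444,.272,.34],Rt(3.3))
```

```text
pos [0.4696 0.1908 0.3389] q [ 0.3153  0.1365  1.4456 -0.0032  1.5559 -0.874 ] t 25.35 w 0.0117 F [ 0.5555  0.1093 -3.5654]
delta [-0.0014  0.054   0.0658] [-25.16  -0.07   0.27] rows 3.0
```

>>> apply_moves(
  deltas=[0, 0.012, 0.015, -6, 0, 0, 0.005, 0, 0.026, 0.032, -12, 0, 0, 0.005, 0, 0.04, 0.049, -19, 0, 0, 0.005, 0, 0.054, 0.066, -25, 0, 0.2, 0.005, 0, 0.054, 0.066, -25.2, 0, 0.3, 0.005],
)

```text
clock: 25.85
eef_pos: [0.444, 0.2734, 0.3388]
ee_rot: [0.516, -0.484, -0.514, -0.485]
force: [0.7, -0.8, -2.3]
width: 0.0117
```

Run:
```python
from h import *
to([.444,.272,.11],Rt(3.3))
p,d=shot("side","s21",(240,60,500,360),2.3)
S=cloud("side",d)
# tote level check: top rim heights along far walls
for y0,y1,l in((.375,.395,"end wall +y"),):
    m=(S[...,1]>.37)&(S[...,1]<.405)&(S[...,0]>.35)&(S[...,0]<.54)&(S[...,2]>.2)&(S[...,2]<.32)
    P=S[m];print(l,len(P))
    for a in np.arange(.37,.52,.03):
        k=P[(P[:,0]>a)&(P[:,0]<a+.03)]
        if len(k)>3: print(round(a,2),k[:,2].max(),k[:,2].min())
```

```text
pos [0.444  0.2734 0.3388] q [ 0.4833  0.1712  1.4061 -0.0031  1.5615 -1.1482] t 25.85 w 0.0117 F [ 0.7406 -0.8075 -2.3227]
delta [ 0.2288  0.0009 -0.0011] [ 0.18 -0.1   0.22] rows 5.0
end wall +y 2064
0.37 0.2870481606586636 0.2524311298790844
0.4 0.28736348678972623 0.2523681075334751
0.43 0.2872475212132287 0.25215588034559927
0.46 0.2872631571983108 0.25270493710908826
0.49 0.2874272530810162 0.2525424526417507
```

View pics/s21.png

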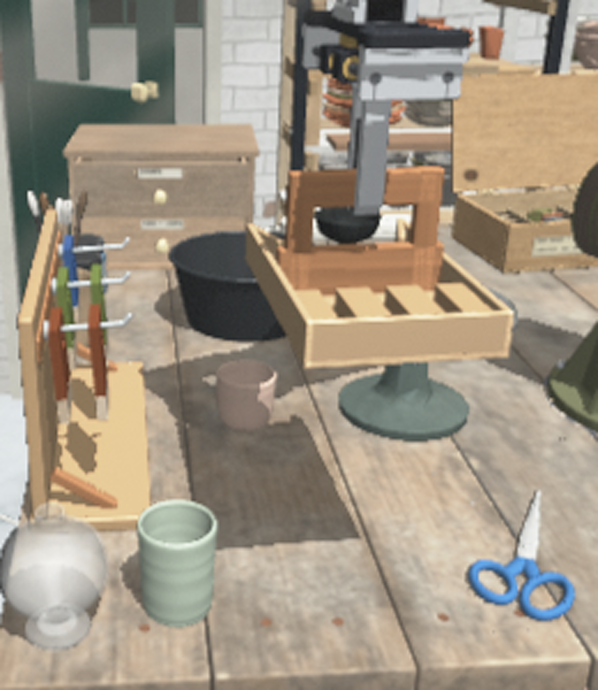

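Level, no slip. The tote is empty. Lowering.

>>> apply_moves(
  deltas=[0.04, 0, 0, 0, 0, 0, 0.005, 0.09, 0.001, -0.001, 0, 0, 0, 0.005, 0.14, 0.001, -0.001, 0, 0, 0.2, 0.005, 0.18, 0.001, -0.001, 0, 0, 0.2, 0.005, 0.21, 0.001, -0.001, 0, 0, 0.2, 0.005],
)

```text
clock: 26.4
eef_pos: [0.4441, 0.2695, 0.1265]
ee_rot: [0.514, -0.487, -0.512, -0.486]
force: [0.1, -0.3, -3.5]
width: 0.0115
```

Run:
```python
from h import *
read_camera("side")
to([.444,.272,.087],Rt(3.3))
```

```text
pos [0.4426 0.2687 0.1225] q [ 0.4766  0.336   1.7137 -0.0039  1.0981 -1.1459] t 26.45 w 0.0116 F [-1.6024 -1.3686 -8.7183]
delta [ 0.0355 -0.0017  0.0034] [-0.24 -0.33 -0.24] rows 1.0
```

>>> apply_moves(
  deltas=[0.01, -0.001, 0.002, 0, -0.3, -0.2, 0.005, 0.02, -0.001, 0.002, 0, -0.3, -0.2, 0.005, 0.03, -0.001, 0.002, 0, -0.3, -0.2, 0.005, 0.034, -0.001, 0.002, 0, -0.3, -0.2, 0.005, 0.034, -0.001, 0.002, 0, -0.3, -0.2, 0.005],
)

```text
clock: 26.95
eef_pos: [0.4435, 0.2704, 0.0885]
ee_rot: [0.513, -0.487, -0.513, -0.486]
force: [1.2, -0.4, -2.5]
width: 0.0112
```

Run:
```python
from h import *
read_camera("side")
to([.444,.272,.087],Rt(3.3))
```

```text
pos [0.4436 0.2706 0.0889] q [ 0.4773  0.3831  1.7387 -0.0003  1.0201 -1.1465] t 27.0 w 0.0115 F [-0.1415  0.3507 -2.5226]
delta [ 0.0019 -0.0004  0.0014] [-0.25 -0.02 -0.01] rows 1.0
```

>>> apply_moves(
  deltas=[0.001, 0, 0, 0, 0, 0, 0.005, 0.002, 0, 0, 0, 0, 0, 0.005, 0.003, 0, 0, 0, 0, 0, 0.005],
)

```text
clock: 27.3
eef_pos: [0.4437, 0.2707, 0.0865]
ee_rot: [0.513, -0.486, -0.513, -0.487]
force: [-7.7, -4.2, 14.3]
width: 0.0115
```

On the table (contact force). Release and retreat.

>>> apply_moves(
  deltas=[-0.001, 0, 0, 0, 0, 0, 0.02, -0.001, 0, 0, 0, 0, 0, 0.04, -0.001, 0, 0, 0, 0, 0, 0.05, -0.001, 0, 0, 0, 0, 0, 0.05, -0.001, 0, 0, 0, 0, 0, 0.05],
)

```text
clock: 27.8
eef_pos: [0.4438, 0.2707, 0.0875]
ee_rot: [0.513, -0.486, -0.513, -0.487]
force: [-0.2, 0.5, 0.1]
width: 0.0477
```

>>> apply_moves(
  deltas=[-0.02, 0, 0, 0, 0, 0, 0.05, -0.06, 0, 0, 0, 0, 0, 0.05, -0.11, 0, 0, 0, 0, 0, 0.05, -0.16, 0, 0, 0, 0, 0, 0.05, -0.2, 0, 0, 0, 0, 0, 0.05],
)

```text
clock: 28.3
eef_pos: [0.4436, 0.2707, 0.2906]
ee_rot: [0.514, -0.486, -0.513, -0.487]
force: [0.5, -0.7, -0.5]
width: 0.0501
```

Run:
```python
from h import *
to([.35,.1,.32],Rt(3.3))
p,d=shot("side","s22",(230,100,500,360),2.3)
S=cloud("side",d)
m=(S[...,1]>.37)&(S[...,1]<.405)&(S[...,0]>.35)&(S[...,0]<.54)&(S[...,2]>.015)&(S[...,2]<.06);P=S[m]
for a in np.arange(.37,.52,.03):
    k=P[(P[:,0]>a)&(P[:,0]<a+.03)];print(round(a,2),k[:,2].max())
p,d=read_camera("top");cv2.imwrite("pics/t22.png",cv2.resize(p[110:290,170:530,::-1],None,fx=2.2,fy=2.2,interpolation=2))
```

```text
pos [0.4436 0.2707 0.2906] q [ 0.4775  0.1842  1.4993 -0.0003  1.4556 -1.1464] t 28.3 w 0.0501 F [ 0.4503 -0.7259 -0.5298]
delta [-0.0298  0.1025 -0.1654] [-0.25  0.04  0.14] rows 4.0
0.37 0.03662927226533482
0.4 0.03600363006257128
0.43 0.036132653966646125
0.46 0.03615071068760979
0.49 0.03631188576857219Traceback (most recent call last):
  File "<stdin>", line 7, in <module>
    return umr_maximum(a, axis, None, out, keepdims, initial, where)
ValueError: zero-size array to reduction operation maximum which has no identity
```

View pics/s22.png

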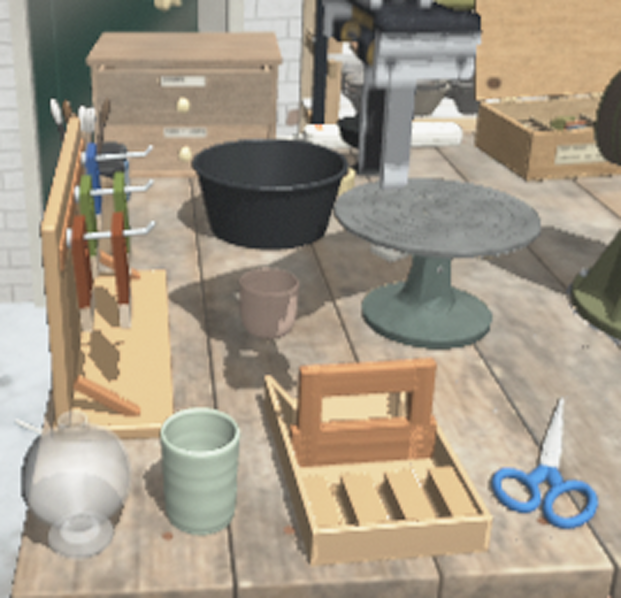

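>>> apply_moves(
  deltas=[-0.03, 0.05, -0.05, 0, 0, 0, 0.05, -0.03, 0.05, -0.09, 0, 0, 0, 0.05, -0.03, 0.05, -0.12, 0, 0, 0, 0.05, -0.03, 0.05, -0.12, 0, 0, 0, 0.05, -0.03, 0.05, -0.12, 0, 0, 0, 0.05],
)

```text
clock: 28.85
eef_pos: [0.4011, 0.1484, 0.3257]
ee_rot: [0.514, -0.483, -0.511, -0.491]
force: [0.7, 0.7, 1.4]
width: 0.0502
```

Run:
```python
from h import *
p,d=read_camera("top");cv2.imwrite("pics/t22.png",cv2.resize(p[110:290,170:530,::-1],None,fx=2.2,fy=2.2,interpolation=2))
for l in("tumbler","bisque","jar_white"):
    print(l,[(a.round(1),round(b,2)) for a,b in tips("top",l)[:2]])
```

```text
tumbler [(array([211.6, 187.6]), 0.94)]
bisque [(array([318.1, 223. ]), 0.74)]
jar_white [(array([436.4, 151.3]), 0.91)]
```

View pics/t22.png

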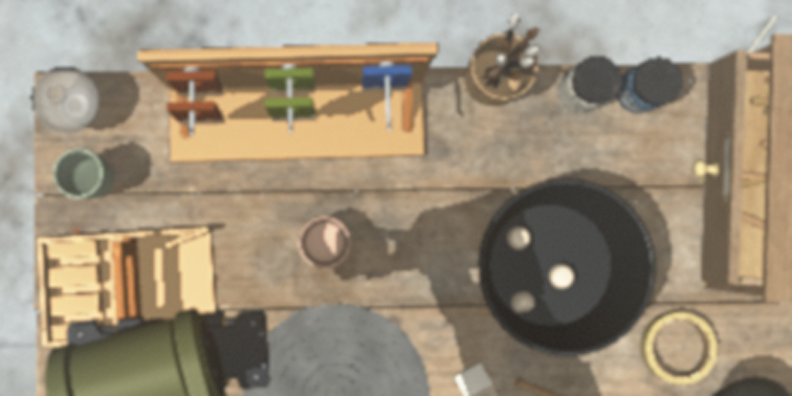

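Run:
```python
from h import *
a=cv2.imread("pics/top0.png").astype(int);p,d=read_camera("top");b=p[...,::-1].astype(int)
d0=np.load("pics/top0d.npy")
for n,(x0,y0,x1,y1),z in(("tumbler",(190,172,226,206),.06),("bisque",(298,200,338,240),.045),("jar",(425,132,456,164),.06)):
    for D in(d0,d):
        C=cloud("top",D)[y0:y1,x0:x1];k=C[C[...,2]>z];print(n,cv2.minEnclosingCircle((k[:,:2]*1000).astype(np.float32)))
print(bot.sign_off())
```

```text
tumbler ((549.0633544921875, 177.37252807617188), 186.90028381347656)
tumbler ((548.9066162109375, 176.84457397460938), 186.3495635986328)
bisque ((497.83282470703125, 12.148482322692871), 34.15626525878906)
bisque ((497.833740234375, 12.142820358276367), 34.09188461303711)
jar ((603.6810302734375, -186.84896850585938), 214.15525817871094)
jar ((606.5531616210938, -185.515625), 214.47203063964844)
the job is handed in; nothing more can be done
None
```

The job is done and handed in at about 29 s of the 210 s allowed. The hand-in gave no verdict.

- **Tiles:** only two new tiles were in the tote. I hung brown on the left hook and green on the middle hook, each in front of the earlier tile of its colour. There was no new blue tile, and all three earlier tiles are still hanging.
- **Wads:** I could see three wads in the tote and tipped them out. The tub had been knocked about 5 cm during the run, so I measured it again first. The last top view shows all three wads in the tub and none in the tote.
- **Tote:** it is back in its original place and empty. Its rim height varied by less than 1 mm along the side I measured, so it sits flat.
- **Cups and jars:** the bisque cup measured in the same position before and after. My before/after measurement for the tumbler and jar failed because it picked up other objects. For those two I relied on the pictures, where they stand where they started (the tumbler's detected point shifted about 3 px, the jar's about 2 px).

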